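# Turn the hanger tree and snap a stirrup hanger onto its free branch

### The arm

A 7-joint arm with a two-finger parallel gripper is mounted at the origin on the work surface; the furniture and walls round the work are solid. World frame = base frame: x ahead of the robot, y to its left, z up, the work surface at z = 0. Lengths are in m, angles in rad, forces in N, time in s.
With the tool pointing down it reaches from about 0.4 to 0.85 m from the base axis. Payload 10.4 kg.
Tool frame: the origin (TCP) lies between the finger pads; the fingertips stand 8 mm ahead of it and the grasp point (between the pads) lies 11 mm behind it; z points along the fingers, x is the direction in which the jaws open and shut, and the axes are right-handed (so a half turn about z gives the same grasp; the last joint's range is limited). The gripper opens to 87 mm and grips with 3 to 60 N. Pads are 19 mm wide; open, the fingers measure 117 mm over their backs; the gripper's body (75 mm by 190 mm) begins 51 mm behind the grasp point.
Start: joints at [1.267, 0.332, -0.065, 1.46, 0.022, 1.35, -0.088], TCP at [0.173, -0.601, 0.21] pointing down, gripper open.
Joint ranges: [-2.6, 2.6], [-0.5, 2.12], [-1.47, 1.34], [0.16, 2.42], [-1.27, 4.41], [0.06, 2.06], [-2.6, 2.6]. Speed limits (rad/s): [2.22, 2.22, 2.79, 2.79, 3.14, 3.14, 3.14].

### API

Orientations are given as a unit quaternion [x, y, z, w].
In Python, from bench import r, viewer gives the robot as it stands.
- The arm moves only by the tool apply_moves, never from a script. Its argument "increments" is a list of rows, each an object with "grip": the closure in counts, from 0 (fully open) to 255 (shut); "xyz": the shift along the tool's x, y, z in mm, a list of three; "rotation": the turn, a rotation vector about the tool's x, y, z in degrees, a list of three. A call has 1 to 5 rows; each row is the pose to reach, as a shift and turn from the pose measured when the call began, along the tool's axes at that moment; what a row does not reach only later rows make up. A row lasts 1/8 s, in which the tool goes at most 62.5 mm and 10.7 degrees, less where a joint would pass 70% of its speed; a pose out of reach is approached as far as the arm can. A call with a gripper value outside its range is refused whole. The fingers move at their own pace and stop on an object; "squeeze" is the grip in N (left out, the last holds). Time passes only in rows, so rows that repeat a pose let the fingers close. It gives the time, the measured TCP pose, the force and the opening at its end, in the units of the state.
- r.read_state(): the state, without advancing time (a new reading comes with each control period).
- viewer.camera(name): name is "scene" or "top"; returns a dict with "img" (420x560x3 uint8, blue, green, red), "range_z" (420x560 float32, m along the optical axis (not along the pixel's ray), 0 where there is no reading), "vertical_fov" (degrees; the focal length in pixels is half the picture's height over the tangent of half this angle, whatever the lens; pixels are square), "cx", "cy" (the principal point, pixels), "D" ([k1, k2, p1, p2, k3] as OpenCV has them; the pictures are not rectified), "rvec" (rotation vector, rad) and "tvec" (3), from world to camera coordinates, as OpenCV has them. Camera axes: x right, y down, z forward; pixel columns grow to the right and rows downward; lengths in m; the calibration is good to about 2 mm. A picture is of the moment at which its call begins.
- r.close_job(): hands the job in, once; it reports no verdict.
The state is a dict: "time": time; "joint_positions": joint angles; "joint_vel": joint speeds; "joint_torque": joint torques, N m; "ee_pos": TCP position; "eef_rot": TCP orientation; "ft_force": force on the tool from outside, world axes, zero at the start; "torque": the same for the moment, N m; "width": finger opening in m.
Only numpy, scipy, OpenCV 4.12 (cv2) and the standard library are available. Lean on these libraries where they do the work, as an engineer would, in place of code of your own. Each camera call takes 0.05 s, during which the arm holds its last target.

### The job

Turn the tree rack until its empty branch points the way the tab on its foot points, then hang the loose stirrup hanger on that branch's peg and press it down until it snaps under both spring catches, and let go. Feel your way gently: neither the rack nor the hanger may be forced beyond about 25 newtons. Do not knock over or push away the mortar, the bottle and the screwdriver.

Things in the scene. Friction and masses are not known exactly. Their poses are not given: they have to be found in the camera images.
- tree: Tree rack fixed to the bench: round grey foot 124 mm across and 20 mm high, upright column (24 mm diameter, to z = 142 mm), and a turning hub on it, 40 mm across, z = 58 to 124 mm, with three branches 120 degrees apart. Origin on the column axis at bench level, z up. Two branches already carry hangers (fast, part of the rack, tops near z = 182 mm); the third is empty.
- tab (a point): Outer end of the steel tab (10 mm wide, 14 mm high) on the rack's foot, 87 mm from the column axis, at half the tab's height. It sticks out along the rack's own -x, roughly to the robot.
- carousel (a joint): Angle of hub and branches on the column, rad, counterclockwise from above; 0 = the empty branch points along the tab. Starts at +0.8 to +1.5, can go from -2 to +2. Stiff hinge (0.35 N m friction: about 5 N at 70 mm from the axis) that stays where it is left. To turn it, push an arm sideways with the fingertips.
- hub (a point): Centre of the hub on the column axis, z = 91 mm. Each branch: a clamp block (to 43 mm from the axis), a steel arm 14 mm wide and 12 mm high (its top 4 mm below the seat's upper face) out to a round rubber-faced seat 36 mm across, 115 mm from the axis, and on the seat an upright peg (17 mm diameter, 40 mm high, the top 9 mm tapering to 8 mm).
- perch (a point): Point on the empty branch's peg axis, 115 mm from the column axis; turns with the hub. Its x, y are the peg's, but its height (z = 100 mm) is only the nominal height of the seat's upper face: the branch (arm, seat, peg, catches) is clamped firmly to the hub anywhere from 9 mm lower to 9 mm higher. That height is not measured and must be felt.
- catch_l (a joint): Spring catch on one side of the empty peg: a steel nose, wedge-shaped above and flat below (19.4 to 26 mm above the seat), standing 3.2 mm out of the peg, across the arm. In m: 0 = fully out, up to 0.0045 pressed in. A hanger pushed down squeezes both noses in (about 7 to 12 N in all); they spring out over its collar only when it is within 1 mm of the seat: then it is home.
- catch_r (a joint): The same catch on the opposite side of the peg.
- hanger: Loose stirrup hanger, 0.12 kg, upright on the bench: flat aluminium collar (46 mm outside, 20 mm bore, 18 mm thick), two uprights (6 x 14 mm) at its x = +-19.5 mm, and over the bore a grey grip bar: 46 mm along its own x, 16 mm wide in y, 64 to 80 mm above the underside. Origin: centre of the underside, z up. Any yaw on the peg will do.
- mortar: White porcelain mortar, 108x119x59 mm, standing left of the rack; origin at the underside's centre. Leave it.
- reagent: White bottle with a red cap, 57 mm across, 107 mm high, standing on the right; origin at the underside's centre. Leave it.
- driver: Screwdriver with a pale wooden handle, 178 mm long, lying between robot and rack; origin at its middle, underside. Leave it.
Not all that is in view belongs to the job. What is shaped like the hanger but pink or purple is not meant.

How it is judged:
On the way, in this order (a step that is already met when the one before it is completed fails the run):
1. the empty branch points along the tab (within 0.12 rad) and rests there (value of joint carousel between -0.12 and 0.12 rad and velocity of joint carousel between -0.1 and 0.1 rad/s), for 0.2 s.
2. the hanger is on the empty branch's peg, snapped under both catches (horizontal distance between hanger and perch below 0.005 m and z of hanger in the frame of perch between -0.013 and 0.0122 m and value of joint each of catch_l, catch_r below 0.0008 m and angle between hanger's own z axis and vertical below 0.12 rad), for 0.2 s.
At the end, for the whole second after the job is handed in: The empty branch points along the tab within 0.15 rad; the hanger is on its peg, within 5 mm of the axis, upright within 0.12 rad, underside under 12 mm above the nominal seat, both catches out above its collar (within 0.8 mm of fully out), released and at rest (all of step 2 and value of joint carousel between -0.15 and 0.15 rad and linear speed of hanger below 0.02 m/s); the robot touches nothing.
It fails at once if the hanger is pressed on the rack with more than 30 N (contact force between hanger and tree above 30 N).
It fails at once if the robot pushes on the rack itself with more than 30 N (contact force between any of the fingers, the arm and tree above 30 N).
It fails at once if the mortar is pushed away or tipped (distance of mortar from where it was at the start of the episode above 0.03 m or angle between mortar's own z axis and vertical above 0.3 rad).
It fails at once if the bottle is pushed away or tipped (distance of reagent from where it was at the start of the episode above 0.03 m or angle between reagent's own z axis and vertical above 0.3 rad).
It fails at once if the screwdriver is pushed away or tipped (distance of driver from where it was at the start of the episode above 0.03 m).
It also fails if it takes over 61 s, if anything falls off the work surface, if the arm or the gripper's body presses on something with over 40 N, if the wrist force passes 120 N, or if a joint passes its speed limit or range.

## Working session

There is one attempt and no reset: what is moved stays moved. The work goes in short steps, Python scripts to look and compute and a tool call to move; the robot and the scene stay as the last step left them, time stands still between calls to the robot, and variables do not carry over. Pictures are saved under pics/ and viewed, and the job is handed in when it is done.

Besides the shell and the picture viewer there is one more tool, called after ">>>" by a JSON object that holds its "op" and its "data". apply_moves: Moves the arm, as the interface text tells. Its arguments: {"type":"object","properties":{"increments":{"type":"array","items":{"type":"object","properties":{"grip":{"type":"number"},"xyz":{"type":"array","items":{"type":"number"}},"rotation":{"type":"array","items":{"type":"number"}}}}},"squeeze":{"type":"number"}},"required":["increments"]}

```bash
ls; mkdir -p pics; cat > h.py <<'E'
import numpy as np, cv2
from bench import r, viewer
def cam(n):
    c=viewer.camera(n); h=c["img"].shape[0]
    f=h/2/np.tan(np.radians(c["vertical_fov"])/2)
    c["K"]=np.array([[f,0,c["cx"]],[0,f,c["cy"]],[0,0,1]]); c["R"]=cv2.Rodrigues(np.array(c["rvec"],float))[0]; c["t"]=np.array(c["tvec"],float).reshape(3); c["Dv"]=np.array(c["D"],float)
    return c
def ray(c,uv):
    p=cv2.undistortPoints(np.array(uv,float).reshape(-1,1,2),c["K"],c["Dv"]).reshape(-1,2)
    d=np.c_[p,np.ones(len(p))]@c["R"]; o=-c["R"].T@c["t"]
    return o,d
def plane(c,uv,z):
    o,d=ray(c,uv); return o+d*((z-o[2])/d[:,2])[:,None]
def cloud(c):
    h,w=c["range_z"].shape; u,v=np.meshgrid(np.arange(w),np.arange(h))
    o,d=ray(c,np.c_[u.ravel(),v.ravel()]); P=o+d*c["range_z"].reshape(-1,1)
    P[c["range_z"].ravel()==0]=np.nan
    return P.reshape(h,w,3)
def proj(c,P):
    return cv2.projectPoints(np.array(P,float).reshape(-1,1,3),np.array(c["rvec"],float),c["t"],c["K"],c["Dv"])[0].reshape(-1,2)
E
python3 - <<'E'
from h import *
for n in("scene","top"):
    c=cam(n); cv2.imwrite(f"pics/{n}0.png",c["img"]); print(n,-c["R"].T@c["t"],c["R"][2],c["vertical_fov"],c["D"])
    np.save(f"{n}0.npy",cloud(c))
print(r.read_state())
E
```

```text
pics
scene [ 0.10154972 -0.45419471  0.65545629] [ 0.47492366  0.60126926 -0.64259068] 55.25475748174398 [0.01702963 0.         0.         0.         0.        ]
top [0.42687635 0.06382105 0.94668558] [ 0.06316974  0.01951674 -0.99781195] 52.62785977472073 [-0.04330691  0.          0.          0.          0.        ]
{'time': 0.1, 'joint_positions': array([ 1.26740066,  0.33281336, -0.06467814,  1.46083935,  0.02159467,
        1.34991107, -0.08848132]), 'joint_vel': array([ 0.00132347, -0.00220093,  0.00059403, -0.00273326, -0.00111769,
       -0.00066771,  0.0006747 ]), 'joint_torque': array([ 1.75218556e-03, -6.24544430e+01,  2.49717676e-02, -3.90718210e+01,
       -6.13905885e-02,  3.66096839e-02,  6.98479926e-05]), 'ee_pos': array([ 0.17308551, -0.60018075,  0.20883912]), 'eef_rot': array([ 7.99104120e-01, -6.01192314e-01, -5.27161141e-04, -3.59465279e-04]), 'ft_force': array([-0.39340374, -0.5147591 , -0.11228955]), 'torque': array([-0.00615834,  0.00819019,  0.03032158]), 'width': 0.08705624114489754}
```

View pics/scene0.png

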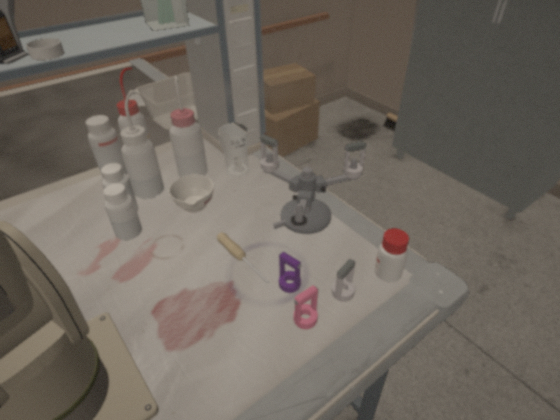

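View pics/top0.png

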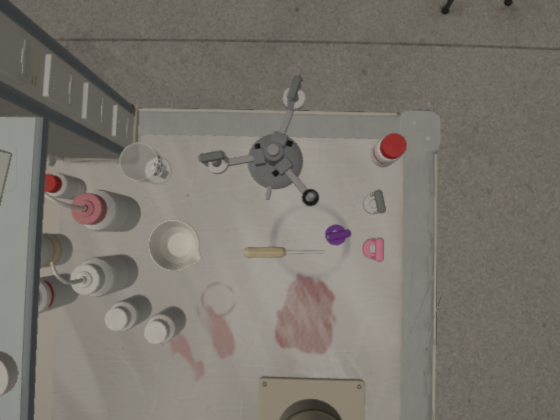

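The scene view shows the rack at about (305,200), the grey hanger at (345,280), and the purple and pink decoys at (290,272) and (306,308). The top view shows the column near (275,150), the black empty peg at (311,197), the tab tip at (268,197) and the grey hanger at (375,202). The screwdriver lies at (285,252).

```bash
python3 - <<'E'
from h import *
c=cam("top"); P=cloud(c); im=c["img"]
cv2.imwrite("pics/top_z1.png",cv2.resize(im[80:270,190:420],None,fx=3.4,fy=3.1,interpolation=cv2.INTER_CUBIC))
s=cam("scene"); cv2.imwrite("pics/sc_z1.png",cv2.resize(s["img"][130:330,220:420],None,fx=3,fy=3,interpolation=cv2.INTER_CUBIC))
Q=cloud(s)
for n,uv in dict(col=(275,149),peg=(311,197),tab=(268,196),hang=(380,200),hcol=(370,204),h2=(296,82),h3=(212,157),driver=(262,252),drtip=(322,252),bottle=(393,146),purple=(337,234)).items():
    print(n,P[uv[1],uv[0]].round(4))
# foot disc: points z 15-24mm near rack
z=P[...,2]; 
m=(abs(z-0.02)<0.006)&(np.hypot(P[...,0]-P[149,275,0],P[...,1]-P[149,275,1])<0.09); 
q=P[m]; print(len(q),q.min(0),q.max(0))
(cx,cy),rr=cv2.minEnclosingCircle(q[:,:2].astype(np.float32)); print("foot",cx,cy,rr)
E
```

```text
col [0.5919 0.0878 0.1419]
peg [0.5015 0.0168 0.1367]
tab [0.513  0.1045 0.013 ]
hang [ 0.5039 -0.1277  0.0796]
hcol [ 0.5015 -0.1229  0.0008]
h2 [0.7094 0.051  0.1832]
h3 [0.5677 0.2024 0.1763]
driver [0.3901 0.1137 0.0266]
drtip [ 0.3929 -0.0165  0.0171]
bottle [ 0.6098 -0.1462  0.1097]
purple [ 0.4325 -0.0409  0.0798]
1029 [0.50826782 0.03321625 0.01400376] [0.64929403 0.15134609 0.02564088]
foot 0.5787144303321838 0.0948619544506073 0.07188800722360611
```

View pics/top_z1.png

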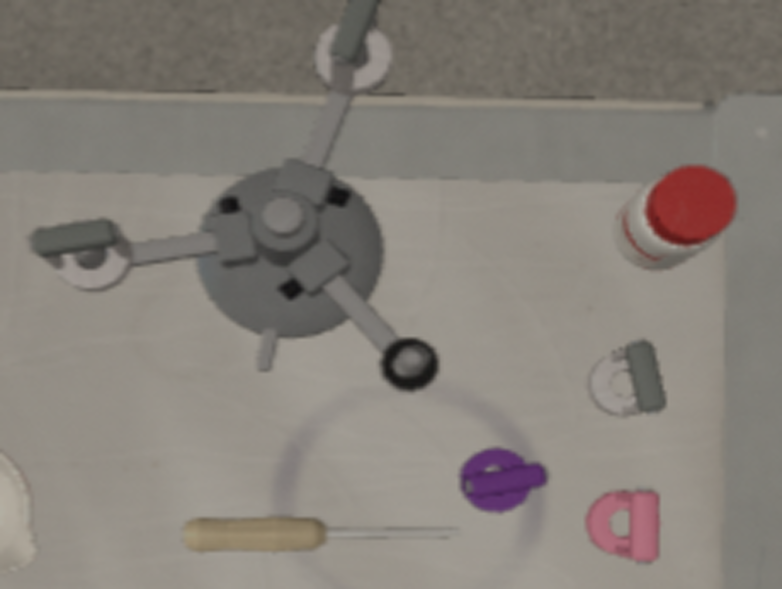

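View pics/sc_z1.png

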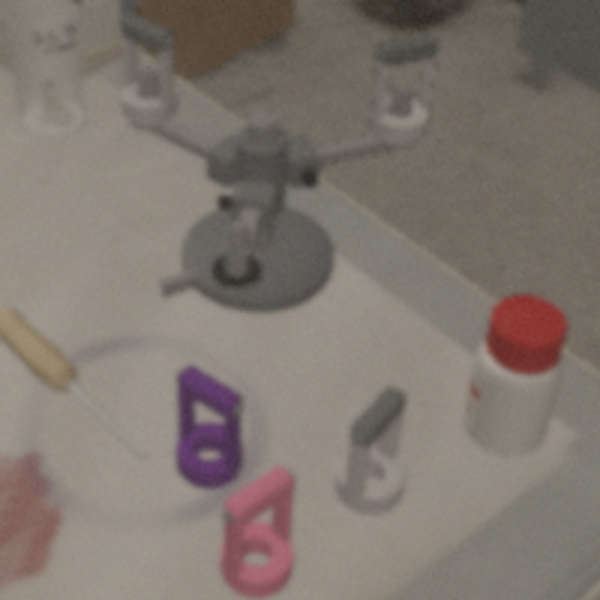

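```bash
python3 - <<'E'
from h import *
c=cam("top"); P=cloud(c); im=c["img"]; s=cam("scene"); Q=cloud(s)
def sel(P,ctr,rad,zl,zh):
    m=(np.hypot(P[...,0]-ctr[0],P[...,1]-ctr[1])<rad)&(P[...,2]>zl)&(P[...,2]<zh); return P[m],m
for nm,C in(("top",P),("scene",Q)):
    print(nm)
    q,_=sel(C,(0.59,0.088),.03,.136,.149); print(" coltop",len(q),q.mean(0).round(4),(q.min(0)+q.max(0))/2)
    q,_=sel(C,(0.5,0.017),.03,.12,.16); print(" pegtop",len(q),q.mean(0).round(4),np.percentile(q[:,2],[50,90,99]),(q.min(0)+q.max(0))/2)
    q,_=sel(C,(0.5,0.017),.03,.08,.115); print(" seat",len(q),q.mean(0).round(4),np.percentile(q[:,2],[10,50,90]),(q.min(0)+q.max(0))/2, np.ptp(q,0))
    for z in (.074,):
        q,_=sel(C,(0.504,-0.1277),.045,.074,.088); 
        if len(q)>5: print(" bar",len(q),q.mean(0).round(4),cv2.minAreaRect(q[:,:2].astype(np.float32)))
    q,_=sel(C,(0.51,-.12),.045,.012,.024); print(" collar",len(q),q.mean(0).round(4),(q.min(0)+q.max(0))/2,np.ptp(q,0))
    q,_=sel(C,(0.51,0.1045),.03,.008,.0175); print(" tab",len(q),q.mean(0).round(4),q.min(0),q.max(0))
    q,_=sel(C,(0.591,0.088),.058,.015,.025);
    print(" foot",len(q),q.min(0),q.max(0))
    # arm points
# mask foot contour in top by grey color: bar blob colours
g=im.astype(int); print(im[200,380],im[149,275],im[165,265])
print("tabtip plane",plane(c,[[268,199]],.014), plane(s,[[220+170/3,130+288/3]],.007))
E
```

```text
top
 coltop 120 [0.5914 0.0924 0.1416] [0.5917057  0.09273475 0.14084599]
 pegtop 58 [0.5046 0.0173 0.1299] [0.13012509 0.13495251 0.13584795] [0.50480799 0.01715098 0.12809447]
 seat 197 [0.5064 0.0198 0.0937] [0.0899626  0.09375495 0.09594435] [0.50661092 0.01929925 0.10031161] [0.03847759 0.03838866 0.02903701]
 bar 182 [ 0.5018 -0.1269  0.0795] ((0.5018143653869629, -0.12742438912391663), (0.04962780699133873, 0.016457999125123024), 13.099364280700684)
 collar 142 [ 0.4995 -0.1168  0.0177] [ 0.501213   -0.11950354  0.01678085] [0.04148909 0.02895177 0.00946762]
 tab 99 [0.5261 0.1033 0.0135] [0.50656694 0.08512673 0.00831467] [0.53940325 0.11638688 0.01743458]
 foot 863 [0.53518195 0.03122949 0.01500516] [0.6466663  0.14383643 0.02493781]
scene
 coltop 66 [0.5893 0.0869 0.141 ] [0.59058529 0.08827161 0.14015723]
 pegtop 62 [0.5027 0.0112 0.1275] [0.1282871  0.13357701 0.13515889] [0.50463686 0.01323258 0.12763503]
 seat 195 [0.5006 0.009  0.0964] [0.08978889 0.09432882 0.10758934] [0.50459461 0.01382512 0.10021678] [0.03534857 0.03504852 0.02905837]
 bar 179 [ 0.4987 -0.1319  0.0789] ((0.5015056133270264, -0.1303340643644333), (0.051992930471897125, 0.016115626320242882), 10.621002197265625)
 collar 237 [ 0.5001 -0.1356  0.0177] [ 0.50075536 -0.13091946  0.01777887] [0.04483772 0.04469531 0.01152628]
 tab 75 [0.5244 0.1004 0.0126] [0.50557369 0.08672032 0.00847809] [0.53890966 0.11589788 0.01616464]
 foot 637 [0.5347745  0.03259154 0.01501633] [0.64788307 0.14506173 0.02486014]
[89 95 94] [115 119 122] [89 91 93]
tabtip plane [[0.50626082 0.10426153 0.014     ]] [[0.51182787 0.10139135 0.007     ]]
```

```bash
cat >> h.py <<'E'
from scipy.spatial.transform import Rotation as Ro
def to(x,y,z,yaw,pr=True):
    s=r.read_state(); R=Ro.from_quat(s["eef_rot"]); p=np.array(s["ee_pos"])
    d=R.inv().apply(np.array([x,y,z])-p)*1000
    a=np.radians(yaw); T=np.c_[[np.cos(a),np.sin(a),0],[np.sin(a),-np.cos(a),0],[0,0,-1]]
    rv=np.degrees((R.inv()*Ro.from_matrix(T)).as_rotvec())
    if pr: print("xyz",d.round(1),"rot",rv.round(1))
    return d,rv
def st():
    s=r.read_state(); X=Ro.from_quat(s["eef_rot"]).apply([1,0,0])
    print("t",round(s["time"],2),"p",s["ee_pos"].round(4),"yaw",np.degrees(np.arctan2(X[1],X[0])).round(1),"F",s["ft_force"].round(2),"w",round(s["width"],4),"q",s["joint_positions"].round(2))
A=np.array([0.5915,0.0900])
def arm(th,rr,off):  # th deg branch direction; off mm on far (ccw) side
    a=np.radians(th); return A+rr*np.array([np.cos(a),np.sin(a)])+off*np.array([-np.sin(a),np.cos(a)])
E
python3 - <<'E'
from h import *
st(); p=arm(220.7,.082,.037); print(p); to(*p,.21,-49.3); to(.4,-.35,.21,-60)
E
```

```text
t 0.3 p [ 0.1732 -0.6004  0.2093] yaw -73.9 F [-0.66 -0.34  0.4 ] w 0.0872 q [ 1.27  0.33 -0.06  1.46  0.02  1.35 -0.09]
[0.55346063 0.00847696]
xyz [-4.797e+02 -5.341e+02 -5.000e-01] rot [ -0.    0.  -24.6]
xyz [-177.7 -287.3   -0.6] rot [ -0.    0.  -13.9]
```

>>> {"op": "apply_moves", "data": {"increments": [{"xyz": [-42, -46, 0], "rotation": [0, 0, -2], "grip": 255}, {"xyz": [-84, -92, 0], "rotation": [0, 0, -4], "grip": 255}, {"xyz": [-126, -138, 0], "rotation": [0, 0, -8], "grip": 255}, {"xyz": [-168, -184, 0], "rotation": [0, 0, -12], "grip": 255}, {"xyz": [-210, -230, 0], "rotation": [0, 0, -16], "grip": 255}], "squeeze": 20}}

```text
time: 0.92
ee_pos: [0.3368, -0.3331, 0.2096]
eef_rot: [0.876, -0.483, 0.0, 0.0]
ft_force: [1.0, -0.7, 0.7]
width: 0.045
```

```bash
python3 - <<'E'
from h import *
st(); p=arm(220.7,.082,.037); to(*p,.21,-49.3)
c=cam("scene"); cv2.imwrite("pics/s2.png",c["img"])
E
```

```text
t 0.93 p [ 0.3368 -0.3331  0.2096] yaw -57.8 F [ 1.03 -0.73  0.72] w 0.045 q [ 0.99  0.01 -0.31  1.83  0.    1.3  -0.33]
xyz [-173.5 -365.4   -0.5] rot [ 0.  -0.  -8.5]
```

View pics/s2.png

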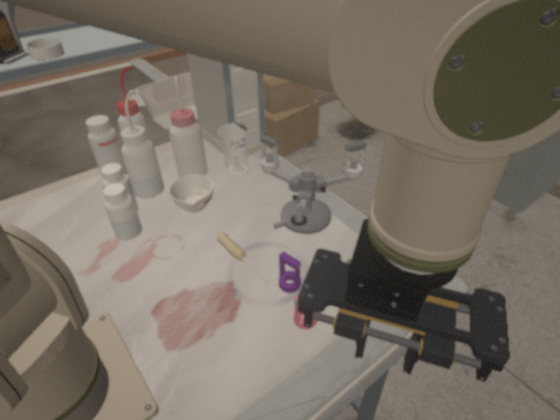

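The gripper (about 400,310 in the scene view) is wide along its jaw direction, so it lies tangentially at the rack, as I want. I'll move on to the push start.

>>> {"op": "apply_moves", "data": {"increments": [{"xyz": [-26, -55, 0], "rotation": [0, 0, -2], "grip": 255}, {"xyz": [-52, -110, 0], "rotation": [0, 0, -4], "grip": 255}, {"xyz": [-78, -165, 0], "rotation": [0, 0, -5], "grip": 255}, {"xyz": [-104, -220, 0], "rotation": [0, 0, -7], "grip": 255}, {"xyz": [-130, -274, 0], "rotation": [0, 0, -8.5], "grip": 255}]}}

```text
time: 1.6
ee_pos: [0.501, -0.0674, 0.211]
eef_rot: [0.912, -0.411, 0.001, -0.001]
ft_force: [1.1, -2.1, 0.8]
width: 0.0012
```

```bash
python3 - <<'E'
from h import *
st(); p=arm(220.7,.082,.037); to(*p,.086,-49.3)
E
```

```text
t 1.6 p [ 0.501  -0.0674  0.211 ] yaw -48.5 F [ 1.07 -2.09  0.78] w 0.0012 q [ 0.64  0.11 -0.63  1.74  0.07  1.31 -0.85]
xyz [-22.2 -89.2 125.2] rot [-0.2 -0.   0.8]
```

>>> {"op": "apply_moves", "data": {"increments": [{"xyz": [-11, -45, 0], "grip": 255}, {"xyz": [-22, -89, 0], "grip": 255}, {"xyz": [-22, -89, 50], "grip": 255}, {"xyz": [-22, -89, 90], "grip": 255}, {"xyz": [-22, -89, 125], "grip": 255}]}}

```text
$.increments[0]: bad value
```

```bash
python3 - <<'E'
from h import *
st(); p=arm(220.7,.082,.037); to(*p,.086,-49.3)
c=cam("scene"); cv2.imwrite("pics/s3.png",c["img"])
E
```

```text
t 1.6 p [ 0.501  -0.0674  0.211 ] yaw -48.5 F [ 1.07 -2.09  0.78] w 0.0012 q [ 0.64  0.11 -0.63  1.74  0.07  1.31 -0.85]
xyz [-22.2 -89.2 125.2] rot [-0.2 -0.   0.8]
```

View pics/s3.png

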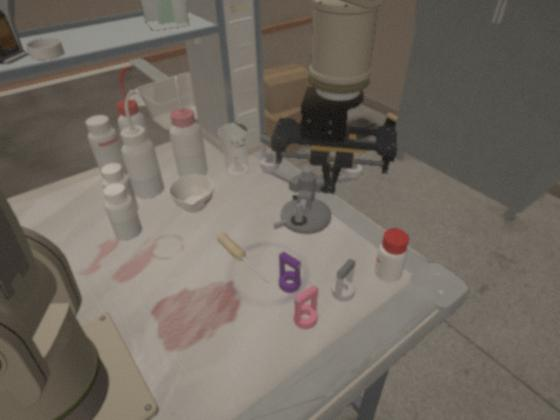

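The move was refused because a row needs "rotation". The picture shows the gripper at (335,150), hovering clear of everything.

>>> {"op": "apply_moves", "data": {"increments": [{"xyz": [-11, -45, 0], "rotation": [0, 0, 0], "grip": 255}, {"xyz": [-22, -89, 0], "rotation": [0, 0, 0], "grip": 255}, {"xyz": [-22, -89, 50], "rotation": [0, 0, 0], "grip": 255}, {"xyz": [-22, -89, 90], "rotation": [0, 0, 0], "grip": 255}, {"xyz": [-22, -89, 125], "rotation": [0, 0, 0], "grip": 255}]}}

```text
time: 2.28
ee_pos: [0.5555, 0.0178, 0.0853]
eef_rot: [0.914, -0.406, 0.001, -0.003]
ft_force: [0.6, 0.0, 1.3]
width: 0.0002
```

```bash
python3 - <<'E'
from h import *
st(); 
for th,off in((220.7,.037),(220.7,.022),(212,.022),(204,.022),(196,.022)):
    p=arm(th,.082,off); to(*p,.086,th-270)
c=cam("scene"); cv2.imwrite("pics/s3.png",c["img"])
E
```

```text
t 2.27 p [0.5555 0.0178 0.0853] yaw -48.0 F [0.61 0.03 1.28] w 0.0002 q [ 0.46  0.36 -0.67  1.77  0.24  1.09 -1.13]
xyz [ 5.5  7.8 -0.8] rot [-0.4  0.1  1.3]
xyz [-9.5  7.4 -0.8] rot [-0.4  0.1  1.3]
xyz [-22.2   9.5  -0.8] rot [-0.4  0.1 10. ]
xyz [-34.    9.7  -0.7] rot [-0.4  0.1 18. ]
xyz [-45.8   8.3  -0.7] rot [-0.4  0.2 26. ]
```

View pics/s3.png

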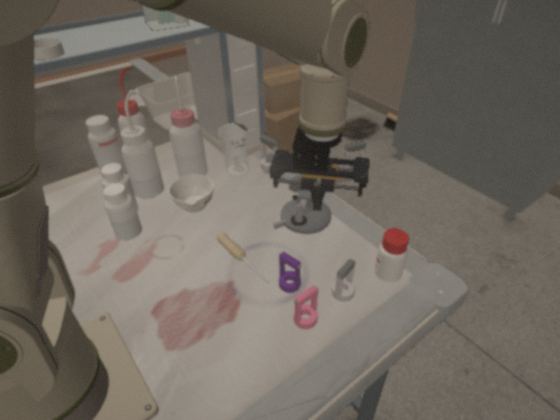

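The fingers stand beside the empty arm at (315,195), without contact yet. I'll start pushing gently.

>>> {"op": "apply_moves", "data": {"increments": [{"xyz": [0, 8, 0], "rotation": [0, 0, 1], "grip": 255}, {"xyz": [-5, 8, 0], "rotation": [0, 0, 1], "grip": 255}, {"xyz": [-9, 8, 0], "rotation": [0, 0, 1.5], "grip": 255}, {"xyz": [-13, 8, 0], "rotation": [0, 0, 3], "grip": 255}, {"xyz": [-17, 8.5, 0], "rotation": [0, 0, 6], "grip": 255}]}}

```text
time: 2.95
ee_pos: [0.5355, 0.0248, 0.0817]
eef_rot: [0.891, -0.455, -0.002, -0.002]
ft_force: [-0.6, 0.5, -0.7]
width: 0.0
```

```bash
python3 - <<'E'
from h import *
st(); 
for th in (215,212,208,204,200,196,192,188):
    p=arm(th,.082,.022); print(th,end=' '); to(*p,.086,th-270)
E
```

```text
t 2.95 p [0.5355 0.0248 0.0817] yaw -54.1 F [-0.56  0.47 -0.7 ] w 0.0 q [ 0.45  0.32 -0.67  1.82  0.22  1.08 -1.24]
215 xyz [ 0.8 -1.3 -4.3] rot [-0.1  0.3  0.9]
212 xyz [-3.6 -0.3 -4.3] rot [-0.1  0.3  3.9]
208 xyz [-9.4  0.6 -4.3] rot [-0.1  0.3  7.9]
204 xyz [-15.3   1.1  -4.3] rot [-0.1  0.3 11.9]
200 xyz [-21.3   1.3  -4.2] rot [-0.1  0.3 15.9]
196 xyz [-27.2   1.   -4.2] rot [-0.1  0.3 19.9]
192 xyz [-33.1   0.3  -4.2] rot [-0.1  0.3 23.9]
188 xyz [-38.9  -0.9  -4.1] rot [-0.1  0.3 27.9]
```

>>> {"op": "apply_moves", "data": {"increments": [{"xyz": [-4, 0, -3], "rotation": [0, 0, 4], "grip": 255}, {"xyz": [-8, 0.5, -3], "rotation": [0, 0, 7], "grip": 255}, {"xyz": [-12, 1, -3], "rotation": [0, 0, 10], "grip": 255}, {"xyz": [-16, 1, -3], "rotation": [0, 0, 12], "grip": 255}, {"xyz": [-20, 1, -3], "rotation": [0, 0, 15], "grip": 255}]}}

```text
time: 3.58
ee_pos: [0.523, 0.0409, 0.0853]
eef_rot: [0.823, -0.568, -0.001, -0.002]
ft_force: [0.1, 0.6, 0.0]
width: 0.0003
```

```bash
python3 - <<'E'
from h import *
st(); 
for th in (204,200,196,192,188,184,180,176,171):
    p=arm(th,.082,.022); print(th,end=' '); to(*p,.084,th-270)
c=cam("scene"); cv2.imwrite("pics/s4.png",cv2.resize(c["img"][130:330,220:420],None,fx=3,fy=3,interpolation=cv2.INTER_CUBIC))
E
```

```text
t 3.58 p [0.523  0.0409 0.0853] yaw -69.2 F [0.13 0.62 0.01] w 0.0003 q [ 0.4   0.29 -0.64  1.85  0.19  1.07 -1.52]
204 xyz [ 4.9 -0.8  1.3] rot [-0.1  0.3 -3.2]
200 xyz [-0.8  0.8  1.3] rot [-0.1  0.3  0.8]
196 xyz [-6.6  2.1  1.3] rot [-0.1  0.3  4.8]
192 xyz [-12.4   3.    1.3] rot [-0.1  0.3  8.8]
188 xyz [-18.3   3.4   1.4] rot [-0.1  0.3 12.8]
184 xyz [-24.3   3.4   1.4] rot [-0.1  0.3 16.8]
180 xyz [-30.2   3.    1.4] rot [-0.1  0.3 20.8]
176 xyz [-36.    2.2   1.5] rot [-0.1  0.3 24.8]
171 xyz [-43.3   0.7   1.5] rot [-0.   0.3 29.8]
```

View pics/s4.png

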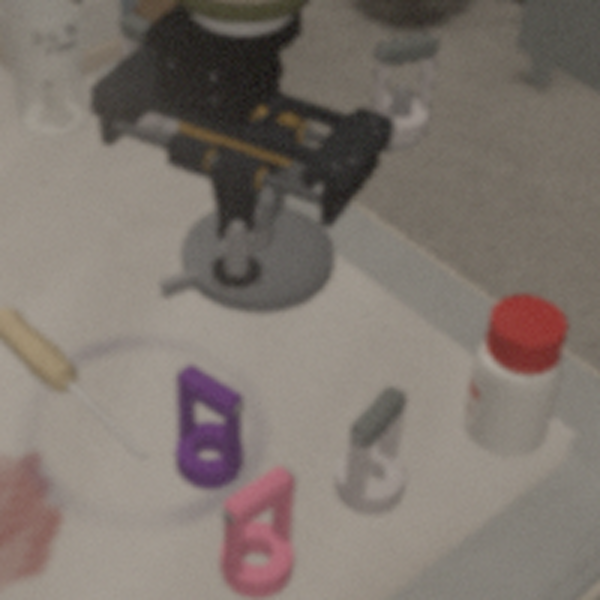

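```bash
python3 - <<'E'
from h import *
st(); p=r.read_state()["ee_pos"]
c=cam("scene"); im=c["img"].copy(); big=cv2.resize(im[150:250,250:370],None,fx=6,fy=6,interpolation=cv2.INTER_CUBIC)
for P,col in((p-[0,0,.008],(0,0,255)),(p,(0,255,255)),([*arm(220.7,.043,0),.084],(255,0,0)),([*arm(220.7,.115,0),.084],(255,0,0)),([*arm(220.7,.115,0),.134],(0,255,0)),([*A,.142],(0,255,0))):
    u=(proj(c,P)[0]-[250,150])*6; cv2.circle(big,tuple(int(x) for x in u),4,col,-1)
cv2.imwrite("pics/s5.png",big)
t=cam("top"); cv2.imwrite("pics/t5.png",cv2.resize(t["img"][80:270,190:420],None,fx=3.4,fy=3.1))
E
```

```text
t 3.62 p [0.5228 0.0414 0.0853] yaw -69.3 F [ 0.24  0.37 -0.01] w 0.0004 q [ 0.4   0.29 -0.64  1.85  0.19  1.07 -1.52]
```

View pics/s5.png

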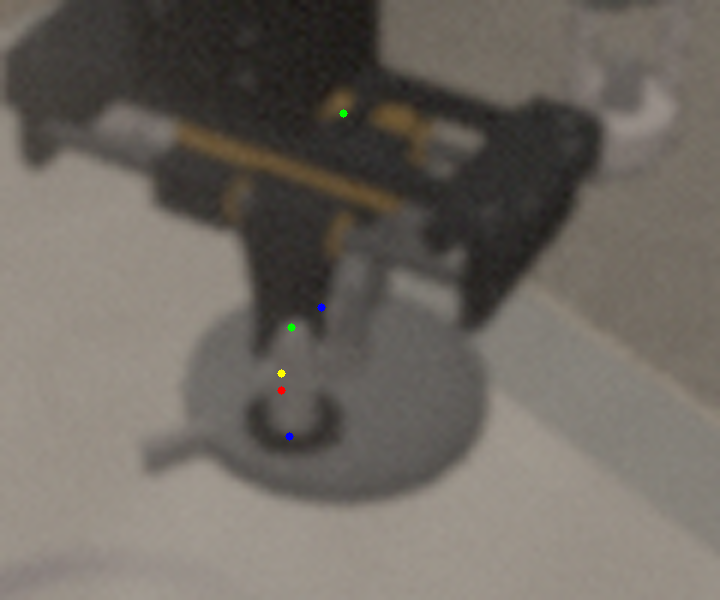

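View pics/t5.png

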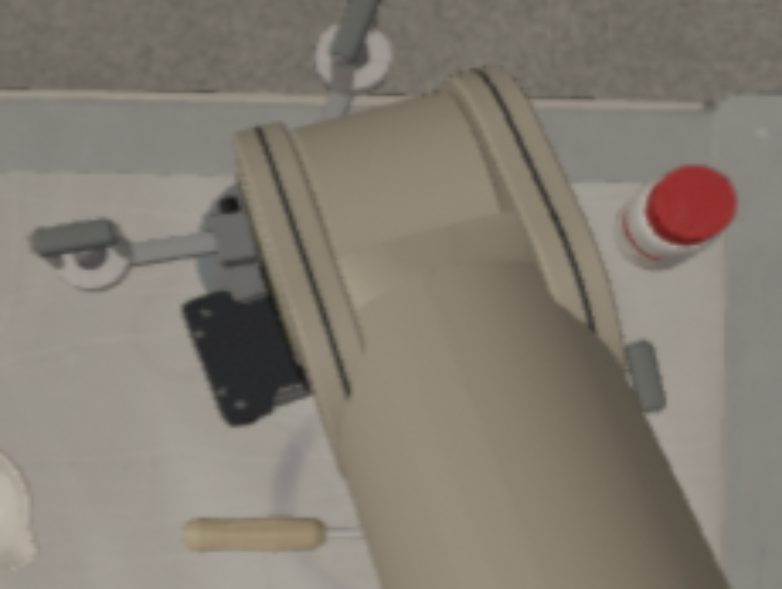

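```bash
python3 - <<'E'
from h import *
st()
c=cam("scene"); C=cloud(c); im=c["img"]
# print z along columns in the region u 290..308, v 195..230
for v in range(196,226,2):
    print(v,[(int(C[v,u,2]*1000),int(C[v,u,0]*1000),int(C[v,u,1]*1000)) if C[v,u,2]==C[v,u,2] else None for u in range(292,308,3)], im[v,292:308:3].sum(1))
S=np.load("scene0.npy"); print()
for v in range(180,226,3):
    print(v,[tuple((S[v,u]*1000).astype(int)) for u in range(294,312,3) if S[v,u,2]==S[v,u,2]])
E
```

```text
t 3.73 p [0.523  0.0407 0.0852] yaw -69.0 F [-0.35 -0.31  0.46] w 0.0002 q [ 0.4   0.29 -0.64  1.85  0.19  1.07 -1.51]
196 [(133, 511, 45), (136, 513, 37), (138, 517, 32), (142, 518, 24), (137, 527, 26), (98, 564, 57)] [236 139 134 127 133 272]
198 [(129, 510, 43), (130, 514, 39), (134, 516, 31), (138, 518, 24), (129, 530, 28), (94, 563, 56)] [243 126 140 128 158 252]
200 [(12, 596, 148), (124, 515, 39), (127, 517, 32), (132, 518, 24), (121, 532, 30), (90, 562, 54)] [242 138 140 135 181 265]
202 [(20, 585, 134), (119, 514, 39), (121, 518, 33), (125, 519, 25), (113, 534, 32), (83, 563, 55)] [248 138 171 134 176 247]
204 [(18, 581, 130), (115, 513, 37), (134, 503, 16), (118, 521, 26), (107, 535, 33), (75, 565, 57)] [247 165 304 225 187 243]
206 [(20, 576, 123), (108, 515, 39), (133, 501, 13), (131, 507, 10), (102, 534, 32), (71, 564, 55)] [251 211 311 254 230 246]
208 [(19, 571, 117), (123, 499, 20), (130, 499, 11), (128, 505, 8), (91, 538, 36), (37, 586, 80)] [256 248 298 280 290 281]
210 [(20, 566, 111), (118, 499, 20), (126, 498, 9), (126, 502, 5), (88, 536, 34), (31, 585, 79)] [288
[... 4588 characters left out ...]
4(7), np.int64(100)), (np.int64(513), np.int64(10), np.int64(92)), (np.int64(516), np.int64(4), np.int64(95)), (np.int64(577), np.int64(61), np.int64(20))]
222 [(np.int64(492), np.int64(14), np.int64(93)), (np.int64(496), np.int64(9), np.int64(94)), (np.int64(501), np.int64(5), np.int64(94)), (np.int64(507), np.int64(3), np.int64(92)), (np.int64(511), np.int64(-1), np.int64(94)), (np.int64(570), np.int64(53), np.int64(20))]
225 [(np.int64(489), np.int64(10), np.int64(90)), (np.int64(491), np.int64(3), np.int64(93)), (np.int64(496), np.int64(0), np.int64(93)), (np.int64(502), np.int64(-2), np.int64(91)), (np.int64(560), np.int64(52), np.int64(18)), (np.int64(566), np.int64(48), np.int64(16))]
```

```bash
python3 - <<'E'
from h import *
st()
c=cam("scene"); C=cloud(c); im=c["img"]
for v in range(180,214,1):
    print(v,[tuple(int(k*1000) for k in C[v,u]) if C[v,u,2]==C[v,u,2] else None for u in range(290,306,2)])
m=(np.hypot(C[...,0]-.523,C[...,1]-.041)<.022)&(C[...,2]<.3)&(C[...,2]>.05)&(im.sum(2)<190)
print(np.sort(C[m][:,2])[:30])
big=cv2.resize(im[185:225,275:325],None,fx=14,fy=14,interpolation=cv2.INTER_NEAREST); cv2.imwrite("pics/s6.png",np.clip(big.astype(int)*1.5,0,255).astype(np.uint8))
E
```

```text
t 3.77 p [0.5231 0.0405 0.0851] yaw -69.0 F [ 0.42  0.25 -0.65] w 0.0005 q [ 0.41  0.29 -0.64  1.84  0.19  1.07 -1.51]
180 [(495, 31, 189), (502, 34, 185), (511, 38, 178), (502, 22, 192), (505, 20, 191), (509, 18, 190), (509, 12, 194), (510, 8, 196)]
181 [(495, 31, 187), (501, 33, 183), (511, 38, 176), (500, 19, 192), (503, 17, 191), (507, 15, 191), (510, 13, 191), (510, 8, 194)]
182 [(494, 30, 186), (496, 26, 187), (496, 20, 191), (498, 17, 191), (501, 15, 192), (504, 13, 191), (508, 11, 191), (509, 7, 192)]
183 [(493, 29, 184), (496, 26, 185), (493, 17, 192), (497, 15, 191), (499, 12, 192), (503, 10, 191), (505, 7, 192), (509, 6, 191)]
184 [(493, 29, 182), (495, 25, 184), (493, 16, 190), (495, 13, 190), (497, 10, 192), (501, 9, 190), (504, 6, 190), (506, 3, 191)]
185 [(493, 29, 180), (495, 25, 181), (492, 15, 189), (494, 12, 190), (496, 9, 190), (498, 5, 191), (501, 2, 192), (505, 2, 190)]
186 [(494, 30, 176), (511, 45, 159), (493, 16, 185), (494, 12, 186), (496, 8, 188), (497, 4, 190), (499, 0, 192), (502, -1, 191)]
187 [(496, 33, 171), (512, 46, 155), (492, 16, 183), (495, 13, 18
[... 3087 characters left out ...]
11, 20), (564, 109, 19), None, (497, 14, 121), (498, 9, 123), (501, 6, 124), (505, 5, 122), (514, 9, 115)]
212 [(560, 111, 17), (561, 105, 20), (495, 19, 115), (496, 13, 119), (498, 9, 121), (501, 7, 120), (505, 5, 120), (512, 6, 115)]
213 [(554, 104, 22), (560, 104, 19), (495, 18, 113), (497, 14, 115), (499, 10, 116), (500, 6, 119), (507, 7, 114), (510, 4, 115)]
[0.10515344 0.10557113 0.10858613 0.10989726 0.11048823 0.1108252
 0.11094919 0.11094937 0.11192246 0.11250863 0.11291118 0.11360458
 0.11371285 0.11532273 0.11584096 0.11643412 0.11656894 0.11681589
 0.11703782 0.11726329 0.11768703 0.11815584 0.11871338 0.11939656
 0.12014423 0.1204114  0.12041876 0.12060304 0.12121342 0.12149842]
```

View pics/s6.png

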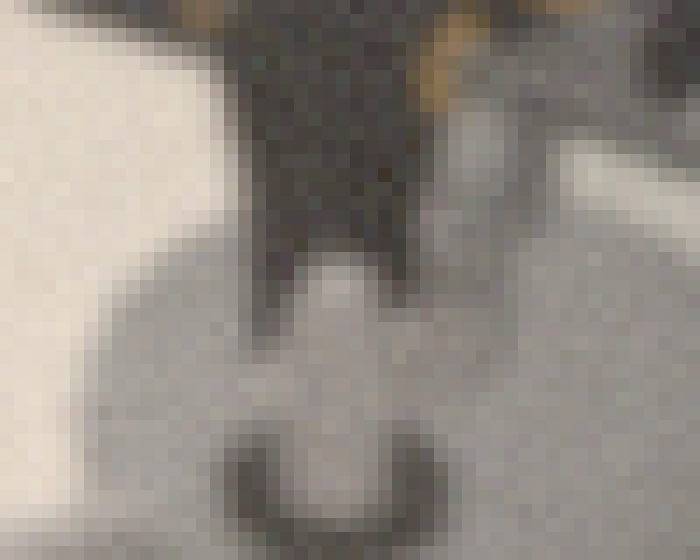

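The scene depth shows the fingertips ending near z ≈ 0.099 and the gripper body near 0.172. The reported TCP implies 0.077 and 0.147. The whole gripper stands about 23 mm higher than the reading says, so the fingers passed over the arm and the branch hasn't moved. I'll back off and check this with the top camera and against the bench heights.

```bash
python3 - <<'E'
from h import *
st(); to(*arm(220.7,.082,.037),.090,-49.3); to(*arm(220.7,.082,.037),.068,-49.3)
E
```

```text
t 3.83 p [0.5231 0.0404 0.085 ] yaw -69.0 F [-0.16  0.   -0.63] w 0.0002 q [ 0.41  0.29 -0.64  1.84  0.19  1.07 -1.51]
xyz [ 40.6 -16.9  -5.2] rot [ -0.1   0.3 -19.7]
xyz [ 40.7 -16.9  16.8] rot [ -0.1   0.3 -19.7]
```

>>> {"op": "apply_moves", "data": {"increments": [{"xyz": [14, -6, -5], "rotation": [0, 0, -7], "grip": 255}, {"xyz": [28, -12, -5], "rotation": [0, 0, -14], "grip": 255}, {"xyz": [40, -17, -5], "rotation": [0, 0, -19], "grip": 255}, {"xyz": [40, -17, -4], "rotation": [0, 0, -19], "grip": 255}, {"xyz": [40, -17, 0], "rotation": [0, 0, -19], "grip": 255}]}}

```text
time: 4.45
ee_pos: [0.5531, 0.0096, 0.0847]
eef_rot: [0.906, -0.424, -0.001, -0.003]
ft_force: [-0.1, -0.6, -0.4]
width: 0.0004
```

```bash
python3 - <<'E'
from h import *
st(); to(*arm(220.7,.082,.037),.068,-49.3)
c=cam("scene"); C=cloud(c); im=c["img"]; p=r.read_state()["ee_pos"]
m=(np.hypot(C[...,0]-p[0],C[...,1]-p[1])<.025)&(C[...,2]<.3)&(C[...,2]>.03)&(im.sum(2)<190)
print(np.sort(C[m][:,2])[:12])
big=cv2.resize(im[150:250,250:370],None,fx=6,fy=6,interpolation=cv2.INTER_CUBIC)
for P,col in((p-[0,0,.008],(0,0,255)),(p,(0,255,255))):
    u=(proj(c,P)[0]-[250,150])*6; cv2.circle(big,tuple(int(x) for x in u),4,col,-1)
cv2.imwrite("pics/s7.png",big)
E
```

```text
t 4.45 p [0.5531 0.0096 0.0847] yaw -50.1 F [-0.1  -0.61 -0.43] w 0.0004 q [ 0.46  0.36 -0.66  1.77  0.24  1.09 -1.15]
xyz [ 1.2  0.5 16.7] rot [-0.2  0.3 -0.8]
[0.09936054 0.10107307 0.10110102 0.10185892 0.1020344  0.10210531
 0.10219426 0.1027277  0.10291785 0.10316151 0.10353654 0.10437919]
```

View pics/s7.png

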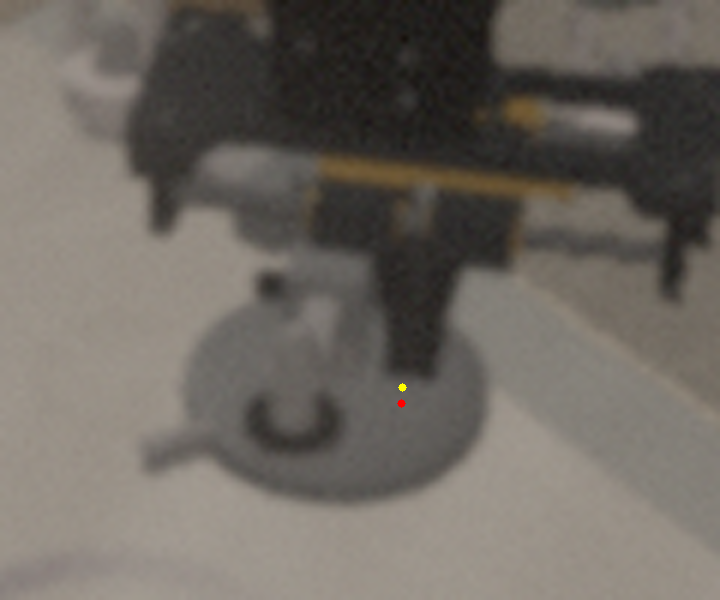

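The fingertips end at (412,375), against a projected tip at (402,403). This confirms the gripper sits about 22 mm higher than reported and about 3 mm to the side. I'll go down 17 mm and push.

>>> {"op": "apply_moves", "data": {"increments": [{"xyz": [0, 0, 6], "rotation": [0, 0, -0.5], "grip": 255}, {"xyz": [0, 0, 12], "rotation": [0, 0, -0.5], "grip": 255}, {"xyz": [0, 0, 18], "rotation": [0, 0, -0.5], "grip": 255}, {"xyz": [-4, 0, 18], "rotation": [0, 0, -0.5], "grip": 255}, {"xyz": [-8, 0, 18], "rotation": [0, 0, -0.5], "grip": 255}]}}

```text
time: 5.12
ee_pos: [0.5474, 0.0163, 0.0662]
eef_rot: [0.908, -0.419, -0.002, -0.002]
ft_force: [-0.5, -0.3, 0.4]
width: 0.0006
```

```bash
python3 - <<'E'
from h import *
st(); 
for th in (220.7,216,212,208):
    p=arm(th,.082,.022); print(th,end=' '); to(*p,.067,th-270)
E
```

```text
t 5.12 p [0.5474 0.0163 0.0662] yaw -49.6 F [-0.54 -0.34  0.41] w 0.0006 q [ 0.45  0.37 -0.66  1.8   0.25  1.06 -1.17]
220.7 xyz [-5.1  0.5 -0.8] rot [-0.2  0.3 -0.3]
216 xyz [-11.9   2.   -0.7] rot [-0.2  0.3  4.4]
212 xyz [-17.8   2.9  -0.7] rot [-0.1  0.3  8.4]
208 xyz [-23.7   3.4  -0.7] rot [-0.1  0.3 12.4]
```

>>> {"op": "apply_moves", "data": {"increments": [{"xyz": [-4, 0, 0], "rotation": [0, 0, 0], "grip": 255}, {"xyz": [-8, 0.5, 0], "rotation": [0, 0, 0], "grip": 255}, {"xyz": [-12, 1, 0], "rotation": [0, 0, 1], "grip": 255}, {"xyz": [-16, 1.5, 0], "rotation": [0, 0, 3], "grip": 255}, {"xyz": [-20, 2, 0], "rotation": [0, 0, 6], "grip": 255}]}}

```text
time: 5.75
ee_pos: [0.5332, 0.0294, 0.0664]
eef_rot: [0.884, -0.468, -0.001, -0.002]
ft_force: [2.7, -3.5, -1.7]
width: 0.0005
```

```bash
python3 - <<'E'
from h import *
st(); 
for th in (212,208,204,200,196,192):
    p=arm(th,.082,.015); print(th,end=' '); to(*p,.067,th-270)
c=cam("scene"); cv2.imwrite("pics/s8.png",cv2.resize(c["img"][150:250,250:370],None,fx=6,fy=6,interpolation=cv2.INTER_CUBIC))
E
```

```text
t 5.75 p [0.5332 0.0294 0.0664] yaw -55.8 F [ 2.7  -3.48 -1.69] w 0.0005 q [ 0.43  0.34 -0.66  1.84  0.23  1.04 -1.29]
212 xyz [-5.5  0.3 -0.5] rot [-0.2  0.2  2.2]
208 xyz [-11.3   0.9  -0.5] rot [-0.1  0.2  6.2]
204 xyz [-17.1   1.1  -0.5] rot [-0.1  0.2 10.2]
200 xyz [-22.9   0.9  -0.5] rot [-0.1  0.2 14.2]
196 xyz [-28.7   0.3  -0.5] rot [-0.1  0.2 18.2]
192 xyz [-34.5  -0.7  -0.4] rot [-0.1  0.3 22.2]
```

View pics/s8.png

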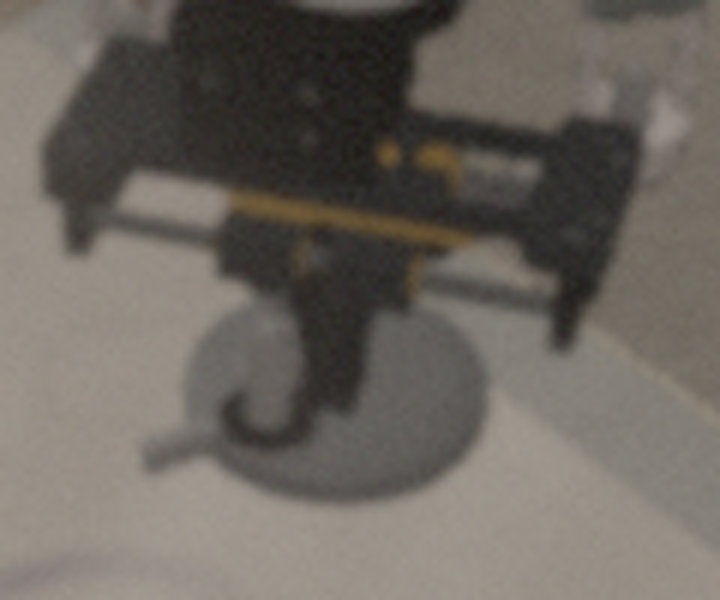

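Contact is made: the force is about 4.4 N and the seat ring has moved left to (265,410). I'll keep pushing along the arc.

>>> {"op": "apply_moves", "data": {"increments": [{"xyz": [-5.5, 0, 0], "rotation": [0, 0, 2], "grip": 255}, {"xyz": [-11, 1, 0], "rotation": [0, 0, 6], "grip": 255}, {"xyz": [-17, 1, 0], "rotation": [0, 0, 10], "grip": 255}, {"xyz": [-23, 1, 0], "rotation": [0, 0, 14], "grip": 255}, {"xyz": [-28.5, 0, 0], "rotation": [0, 0, 18], "grip": 255}]}}

```text
time: 6.42
ee_pos: [0.5161, 0.0522, 0.0663]
eef_rot: [0.798, -0.603, -0.002, -0.001]
ft_force: [-2.4, -5.0, 1.9]
width: 0.0004
```

```bash
python3 - <<'E'
from h import *
st(); 
for th in (200,196,192,188,184,180,176,171):
    p=arm(th,.082,.015); print(th,end=' '); to(*p,.067,th-270)
c=cam("scene"); C=cloud(c); cv2.imwrite("pics/s9.png",cv2.resize(c["img"][150:250,250:370],None,fx=6,fy=6,interpolation=cv2.INTER_CUBIC))
rr=np.hypot(C[...,0]-A[0],C[...,1]-A[1]); m=(abs(rr-.115)<.03)&(C[...,2]>.09)&(C[...,2]<.137)&(C[...,0]<.51)&(c["img"].sum(2)>200)
q=C[m]; print(len(q),np.degrees(np.arctan2(*(np.median(q,0)[:2]-A)[::-1]))%360,np.median(q,0))
E
```

```text
t 6.42 p [0.5161 0.0522 0.0663] yaw -74.1 F [-2.42 -5.03  1.89] w 0.0004 q [ 0.37  0.3  -0.63  1.88  0.2   1.03 -1.64]
200 xyz [ 5.1 -2.1 -0.7] rot [ 0.   0.2 -4.1]
196 xyz [-0.6 -0.9 -0.7] rot [ 0.   0.2 -0.1]
192 xyz [-6.3  0.  -0.7] rot [0.1 0.2 3.9]
188 xyz [-12.1   0.5  -0.6] rot [0.1 0.2 7.9]
184 xyz [-17.9   0.5  -0.6] rot [ 0.1  0.2 11.9]
180 xyz [-23.7   0.2  -0.6] rot [ 0.1  0.2 15.9]
176 xyz [-29.5  -0.6  -0.6] rot [ 0.1  0.2 19.9]
171 xyz [-36.6  -2.1  -0.6] rot [ 0.1  0.2 24.9]
199 198.60020688958193 [0.47813339 0.05184746 0.11003179]
```

View pics/s9.png

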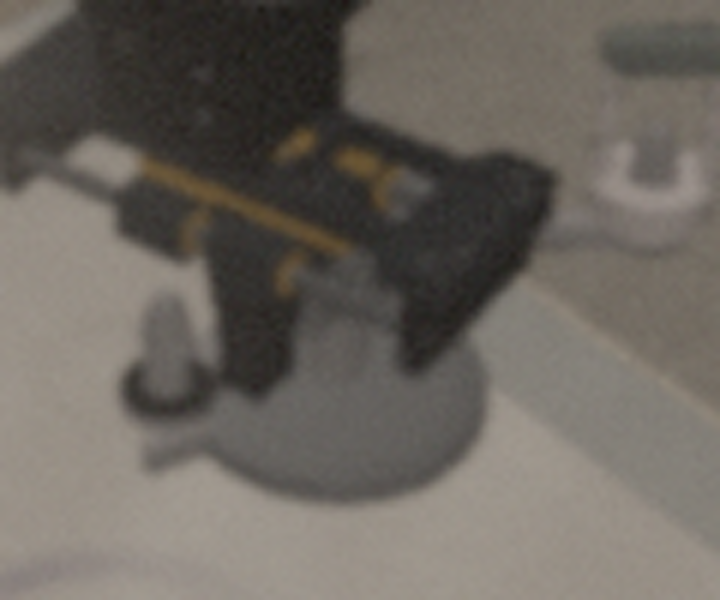

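The peg is now at about 198° (seat ring at (168,390)), with a push force of about 5.6 N. The target is about 171°, so I'll continue.

>>> {"op": "apply_moves", "data": {"increments": [{"xyz": [-5.5, 0, 0], "rotation": [0, 0, 3], "grip": 255}, {"xyz": [-11, 0.5, 0], "rotation": [0, 0, 6], "grip": 255}, {"xyz": [-17, 0.5, 0], "rotation": [0, 0, 10], "grip": 255}, {"xyz": [-22.5, 0, 0], "rotation": [0, 0, 13], "grip": 255}, {"xyz": [-28, 0, 0], "rotation": [0, 0, 17], "grip": 255}]}}

```text
time: 7.1
ee_pos: [0.5077, 0.0788, 0.0662]
eef_rot: [-0.698, 0.716, 0.002, -0.0]
ft_force: [0.2, -5.3, 0.1]
width: 0.0003
```

```bash
python3 - <<'E'
from h import *
st(); 
for th in (180,178,176,174,172,171,170,169):
    p=arm(th,.082,.015); print(th,end=' '); to(*p,.067,th-270)
c=cam("scene"); C=cloud(c); cv2.imwrite("pics/s10.png",cv2.resize(c["img"][150:250,230:350],None,fx=6,fy=6,interpolation=cv2.INTER_CUBIC))
rr=np.hypot(C[...,0]-A[0],C[...,1]-A[1]); m=(abs(rr-.115)<.03)&(C[...,2]>.12)&(C[...,2]<.138)&(C[...,0]<.51)&(c["img"].sum(2)>200)
q=C[m]; print(len(q),np.degrees(np.arctan2(*(np.median(q,0)[:2]-A)[::-1]))%360,np.median(q,0),(q.min(0)+q.max(0))/2)
E
```

```text
t 7.1 p [0.5077 0.0788 0.0662] yaw -91.4 F [ 0.18 -5.35  0.1 ] w 0.0003 q [ 0.29  0.28 -0.6   1.89  0.18  1.03 -1.98]
180 xyz [ 3.7 -1.9 -0.8] rot [ 0.2  0.1 -1.4]
178 xyz [ 0.9 -1.3 -0.8] rot [0.2 0.1 0.6]
176 xyz [-2.  -0.9 -0.8] rot [0.2 0.1 2.6]
174 xyz [-4.9 -0.5 -0.8] rot [0.2 0.1 4.6]
172 xyz [-7.8 -0.3 -0.8] rot [0.2 0.1 6.6]
171 xyz [-9.2 -0.2 -0.8] rot [0.2 0.1 7.6]
170 xyz [-10.7  -0.2  -0.8] rot [0.2 0.1 8.6]
169 xyz [-12.1  -0.1  -0.8] rot [0.2 0.1 9.6]
53 179.91016324137058 [0.47434356 0.0901837  0.12763154] [0.47620438 0.09179644 0.12846141]
```

View pics/s10.png

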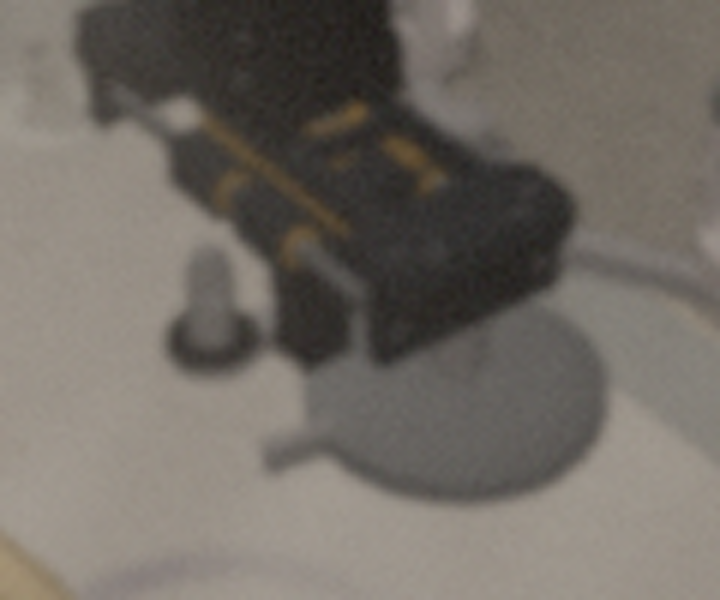

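Branch at about 178–179°. I'll push about 7° more, then back off.

>>> {"op": "apply_moves", "data": {"increments": [{"xyz": [-3.5, -0.5, 0], "rotation": [0, 0, 2.5], "grip": 255}, {"xyz": [-7, -0.5, 0], "rotation": [0, 0, 5], "grip": 255}, {"xyz": [-9.5, 0, 0], "rotation": [0, 0, 7], "grip": 255}, {"xyz": [-9.5, 0, 0], "rotation": [0, 0, 7], "grip": 255}, {"xyz": [10, 0, 0], "rotation": [0, 0, 0], "grip": 255}]}}

```text
time: 7.78
ee_pos: [0.5074, 0.0715, 0.0664]
eef_rot: [-0.7, 0.715, 0.002, 0.001]
ft_force: [0.5, -0.4, 0.0]
width: 0.0004
```

>>> {"op": "apply_moves", "data": {"increments": [{"xyz": [30, 0, 0], "rotation": [0, 0, 0], "grip": 255}, {"xyz": [60, 0, 0], "rotation": [0, 0, 0], "grip": 255}, {"xyz": [60, 0, -60], "rotation": [0, 0, -8], "grip": 255}, {"xyz": [100, 0, -110], "rotation": [0, 0, -12], "grip": 150}, {"xyz": [150, 0, -120], "rotation": [0, 0, -14], "grip": 0}]}}

```text
time: 8.4
ee_pos: [0.5067, -0.0785, 0.1897]
eef_rot: [0.784, -0.621, 0.0, -0.003]
ft_force: [1.0, -0.8, -0.7]
width: 0.0133
```

```bash
python3 - <<'E'
from h import *
st(); 
c=cam("scene"); cv2.imwrite("pics/s11.png",c["img"]); t=cam("top"); cv2.imwrite("pics/t11.png",t["img"])
E
```

```text
t 8.4 p [ 0.5067 -0.0785  0.1897] yaw -76.8 F [ 1.01 -0.77 -0.71] w 0.0133 q [ 0.57  0.13 -0.54  1.76  0.07  1.26 -1.33]
```

View pics/s11.png

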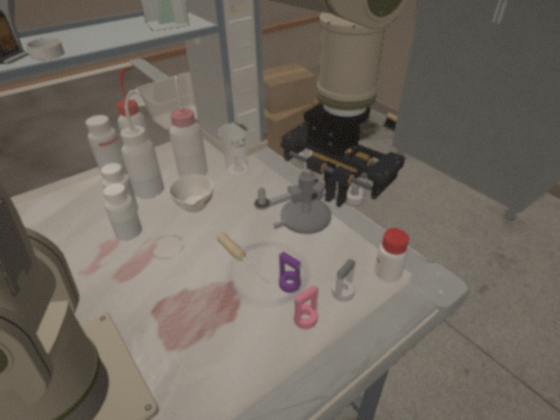

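View pics/t11.png

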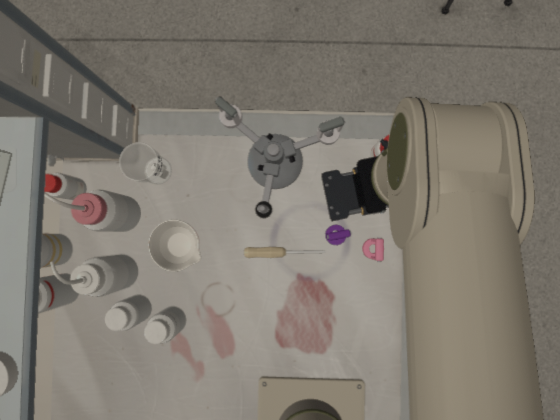

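In the top view the empty peg is at (264,210) and its arm covers the tab. In the scene view the peg is at (262,198) and the tab tip at about (277,225). Next I'll measure the angle.

```bash
python3 - <<'E'
from h import *
c=cam("top"); P=cloud(c); s=cam("scene"); Q=cloud(s)
def ang(p): return np.degrees(np.arctan2(p[1]-A[1],p[0]-A[0]))%360
# peg & seat by depth
for nm,C,cc in(("top",P,c),("scene",Q,s)):
    rr=np.hypot(C[...,0]-A[0],C[...,1]-A[1]); near=(C[...,0]<.52)&(C[...,1]>.05)&(C[...,1]<.16)
    for a,b,lab in((.125,.14,"peg"),(.085,.1,"seat")):
        q=C[near&(rr<.14)&(C[...,2]>a)&(C[...,2]<b)]; mid=(q.min(0)+q.max(0))/2
        print(nm,lab,len(q),q.mean(0).round(4),mid.round(4),ang(q.mean(0)),ang(mid),np.hypot(*(mid[:2]-A)))
    # black seat ring by colour
    g=cc["img"].sum(2); m=near&(rr<.14)&(rr>.09)&(C[...,2]>.085)&(g<200); u=np.argwhere(m)[:,::-1]
    el=plane(cc,[(u.min(0)+u.max(0))/2],.0945)[0]; print(" ring",len(u),(u.min(0)+u.max(0))/2,el.round(4),ang(el),np.hypot(*(el[:2]-A)))
    # arm centre line
    q=C[near&(rr<.095)&(rr>.05)&(C[...,2]>.082)&(C[...,2]<.098)]; print(" arm",len(q),ang(q.mean(0)))
    # tab: z 7..18, r .064-.09
    q=C[(rr>.066)&(rr<.09)&(C[...,2]>.009)&(C[...,2]<.018)&(C[...,0]<.54)]; print(" tab",len(q),ang(q.mean(0)))
T=np.load("top0.npy");S=np.load("scene0.npy")
for C in (T,S):
    rr=np.hypot(C[...,0]-A[0],C[...,1]-A[1]);q=C[(rr>.066)&(rr<.09)&(C[...,2]>.009)&(C[...,2]<.018)&(C[...,0]<.54)]; print(" tab0",len(q),ang(q.mean(0)),q.mean(0))
E
```

```text
top peg 58 [0.4784 0.1103 0.1303] [0.4789 0.1105 0.1313] 169.8303218300141 169.67529774345542 0.1144306519928182
top seat 241 [0.4882 0.1082 0.0925] [0.4905 0.1104 0.0917] 170.00168531999202 168.55924409076079 0.10304255372101974
 ring 132 [263.5 209. ] [0.479  0.1093 0.0945] 170.26120649371143 0.1141297779581882
 arm 76 169.5416618679224
 tab 1 171.86760016793917
scene peg 35 [0.4765 0.1053 0.1304] [0.4773 0.1063 0.1306] 172.41180900653407 171.89491360426914 0.11538188592794875
scene seat 186 [0.4846 0.1015 0.0919] [0.4897 0.1058 0.0925] 173.8814430038305 171.15408492278706 0.10300163214977472
 ring 21 [261.5 203.5] [0.4741 0.1037 0.0945] 173.33851296894653 0.11822837942378431
 arm 60 173.06378667657185
 tab 34 171.41182205077143
 tab0 45 168.06907218288805 [0.51703705 0.10573379 0.0137092 ]
 tab0 35 171.1123049515983 [0.51553168 0.10187961 0.01267402]
```

The branch is within about 1–2° of the tab in both views, well inside 0.12 rad. Relative to each camera, the vector from hanger bar to peg is about (−23.5, +237) mm, and both views agree. Next I'll hover over the hanger.

```bash
python3 - <<'E'
from h import *
st(); to(.5015,-.129,.13,-78)
E
```

```text
t 8.6 p [ 0.5047 -0.0792  0.1859] yaw -77.2 F [ 0.31  0.99 -1.06] w 0.0286 q [ 0.57  0.14 -0.54  1.77  0.07  1.26 -1.33]
xyz [48.1 14.1 55.7] rot [0.  0.3 0.8]
```

>>> {"op": "apply_moves", "data": {"increments": [{"xyz": [25, 7, 0], "rotation": [0, 0, 0.5], "grip": 0}, {"xyz": [48, 14, 10], "rotation": [0, 0, 0.5], "grip": 0}, {"xyz": [48, 14, 30], "rotation": [0, 0.3, 0.5], "grip": 0}, {"xyz": [48, 14, 40], "rotation": [0, 0.3, 0.5], "grip": 0}, {"xyz": [48, 14, 40], "rotation": [0, 0.3, 0.5], "grip": 0}]}}

```text
time: 9.22
ee_pos: [0.5014, -0.1275, 0.145]
eef_rot: [0.779, -0.627, -0.001, 0.0]
ft_force: [0.3, -0.1, 0.2]
width: 0.0785
```

```bash
python3 - <<'E'
from h import *
st(); to(.5015,-.129,.0415,-78)
c=cam("scene"); C=cloud(c); im=c["img"]
p=r.read_state()["ee_pos"]
m=(np.hypot(C[...,0]-p[0],C[...,1]-p[1])<.07)&(C[...,2]<.3)&(C[...,2]>.09)&(im.sum(2)<190)
q=C[m]; o=np.argsort(q[:,2]); print(q[o[:25]].round(3))
big=cv2.resize(im[170:320,270:430],None,fx=4.5,fy=4,interpolation=cv2.INTER_CUBIC)
cv2.imwrite("pics/s12.png",big)
E
```

```text
t 9.22 p [ 0.5014 -0.1275  0.145 ] yaw -77.6 F [ 0.31 -0.14  0.18] w 0.0785 q [ 0.62  0.18 -0.5   1.8   0.09  1.18 -1.27]
xyz [  1.6   0.  103.5] rot [0.1 0.1 0.4]
[[ 0.502 -0.172  0.162]
 [ 0.501 -0.175  0.163]
 [ 0.502 -0.176  0.163]
 [ 0.483 -0.089  0.164]
 [ 0.481 -0.088  0.164]
 [ 0.486 -0.091  0.164]
 [ 0.484 -0.09   0.164]
 [ 0.491 -0.09   0.164]
 [ 0.481 -0.085  0.165]
 [ 0.502 -0.174  0.165]
 [ 0.483 -0.088  0.165]
 [ 0.485 -0.089  0.165]
 [ 0.503 -0.173  0.165]
 [ 0.501 -0.172  0.166]
 [ 0.502 -0.176  0.166]
 [ 0.485 -0.091  0.166]
 [ 0.481 -0.088  0.166]
 [ 0.496 -0.09   0.167]
 [ 0.486 -0.093  0.167]
 [ 0.492 -0.092  0.167]
 [ 0.503 -0.173  0.167]
 [ 0.485 -0.089  0.168]
 [ 0.502 -0.178  0.168]
 [ 0.482 -0.087  0.168]
 [ 0.483 -0.085  0.168]]
```

View pics/s12.png

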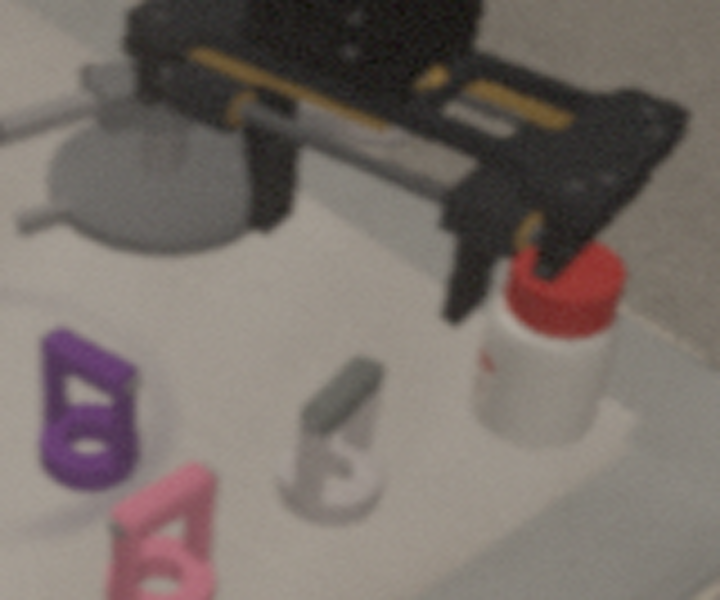

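The tips are at z ≈ 0.161, so tip = reading + 16 mm. The finger midpoint (0.502, −0.129) sits over the bar (0.501, −0.131). I'll go down.

>>> {"op": "apply_moves", "data": {"increments": [{"xyz": [1.5, 0, 35], "rotation": [0, 0, 0], "grip": 0}, {"xyz": [1.5, 0, 70], "rotation": [0, 0, 0], "grip": 0}, {"xyz": [1.5, 0, 90], "rotation": [0, 0, 0], "grip": 0}, {"xyz": [1.5, 0, 104], "rotation": [0, 0, 0], "grip": 0}, {"xyz": [1.5, 0, 104], "rotation": [0, 0, 0], "grip": 0}]}}

```text
time: 9.9
ee_pos: [0.502, -0.1291, 0.0416]
eef_rot: [0.779, -0.627, -0.001, 0.0]
ft_force: [-0.2, -0.2, 0.9]
width: 0.0872
```

```bash
python3 - <<'E'
from h import *
st()
c=cam("scene"); im=c["img"]; C=cloud(c)
p=r.read_state()["ee_pos"]
m=(np.hypot(C[...,0]-p[0],C[...,1]-p[1])<.07)&(C[...,2]<.3)&(C[...,2]>.02)&(im.sum(2)<180)
q=C[m]; o=np.argsort(q[:,2]); print(q[o[:12]].round(3))
cv2.imwrite("pics/s13.png",cv2.resize(im[170:320,270:430],None,fx=4.5,fy=4,interpolation=cv2.INTER_CUBIC))
E
```

```text
t 9.9 p [ 0.502  -0.1291  0.0416] yaw -77.6 F [-0.21 -0.16  0.92] w 0.0872 q [ 0.59  0.31 -0.48  1.9   0.17  0.97 -1.32]
[[ 0.505 -0.178  0.059]
 [ 0.485 -0.088  0.06 ]
 [ 0.504 -0.181  0.06 ]
 [ 0.483 -0.084  0.06 ]
 [ 0.505 -0.177  0.062]
 [ 0.504 -0.183  0.063]
 [ 0.483 -0.086  0.063]
 [ 0.485 -0.088  0.063]
 [ 0.503 -0.181  0.063]
 [ 0.486 -0.089  0.064]
 [ 0.484 -0.085  0.064]
 [ 0.489 -0.089  0.064]]
```

View pics/s13.png

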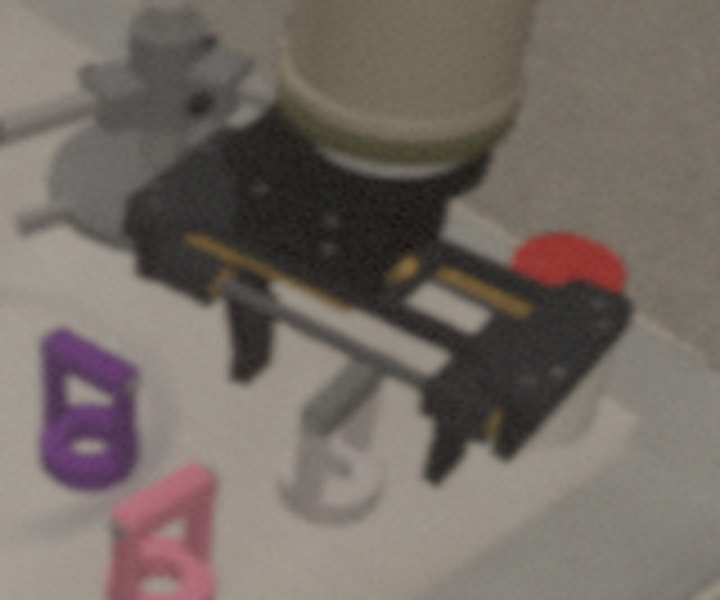

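The open fingers straddle the grey bar, at (250,330) and (445,440) in the zoom, with tips at about 59 mm. I'll lower 5 mm more and close.

>>> {"op": "apply_moves", "data": {"increments": [{"xyz": [0, 0, 3], "rotation": [0, 0, 0], "grip": 100}, {"xyz": [0, 0, 5], "rotation": [0, 0, 0], "grip": 150}, {"xyz": [0, 0, 5], "rotation": [0, 0, 0], "grip": 180}, {"xyz": [0, 0, 5], "rotation": [0, 0, 0], "grip": 200}, {"xyz": [0, 0, 5], "rotation": [0, 0, 0], "grip": 255}], "squeeze": 35}}

```text
time: 10.58
ee_pos: [0.5025, -0.1292, 0.0374]
eef_rot: [0.779, -0.627, -0.0, -0.0]
ft_force: [0.1, 0.8, -0.1]
width: 0.0451
```

>>> {"op": "apply_moves", "data": {"increments": [{"xyz": [0, 0, 0], "rotation": [0, 0, 0], "grip": 255}, {"xyz": [0, 0, 0], "rotation": [0, 0, 0], "grip": 255}, {"xyz": [0, 0, 0], "rotation": [0, 0, 0], "grip": 255}, {"xyz": [0, 0, 0], "rotation": [0, 0, 0], "grip": 255}, {"xyz": [0, 0, 0], "rotation": [0, 0, 0], "grip": 255}]}}

```text
time: 11.2
ee_pos: [0.5025, -0.1292, 0.0373]
eef_rot: [0.779, -0.627, -0.0, -0.0]
ft_force: [0.9, 0.7, -0.8]
width: 0.0158
```

```bash
python3 - <<'E'
from h import *
st()
c=cam("scene"); im=c["img"]
cv2.imwrite("pics/s14.png",cv2.resize(im[170:320,270:430],None,fx=4.5,fy=4,interpolation=cv2.INTER_CUBIC))
E
```

```text
t 11.2 p [ 0.5025 -0.1292  0.0373] yaw -77.6 F [ 0.86  0.67 -0.79] w 0.0158 q [ 0.59  0.31 -0.48  1.9   0.18  0.96 -1.33]
```

View pics/s14.png

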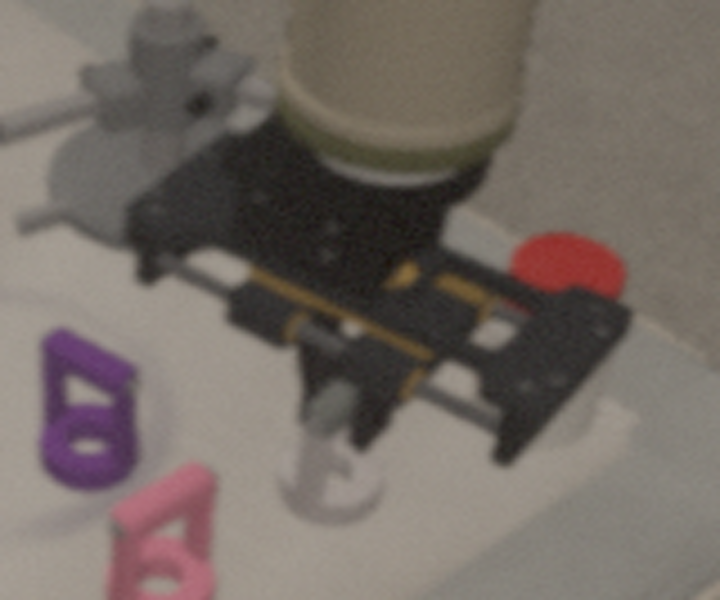

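The bar is gripped at width 15.8 mm with the underside still on the bench, so underside height = reading − 37.3 mm. Next I'll lift and carry.

>>> {"op": "apply_moves", "data": {"increments": [{"xyz": [0, 0, -25], "rotation": [0, 0, 0], "grip": 255}, {"xyz": [0, 0, -70], "rotation": [0, 0, 0], "grip": 255}, {"xyz": [0, 0, -120], "rotation": [0, 0, 0], "grip": 255}, {"xyz": [0, 0, -158], "rotation": [0, 0, 0], "grip": 255}, {"xyz": [0, 0, -160], "rotation": [0, 0, 0], "grip": 255}]}}

```text
time: 11.88
ee_pos: [0.5039, -0.1295, 0.2001]
eef_rot: [0.779, -0.627, 0.002, -0.001]
ft_force: [0.5, -0.9, -1.9]
width: 0.0156
```

```bash
python3 - <<'E'
from h import *
st(); to(.479,.108,.195,-78)
E
```

```text
t 11.88 p [ 0.5039 -0.1295  0.2001] yaw -77.6 F [ 0.46 -0.87 -1.9 ] w 0.0156 q [ 0.63  0.14 -0.5   1.73  0.07  1.29 -1.25]
xyz [-237.3  -26.5    4.7] rot [-0.2 -0.1  0.4]
```

>>> {"op": "apply_moves", "data": {"increments": [{"xyz": [-50, -5, 0], "rotation": [0, 0, 0], "grip": 255}, {"xyz": [-105, -12, 0], "rotation": [0, 0, 0], "grip": 255}, {"xyz": [-160, -18, 0], "rotation": [0, 0, 0], "grip": 255}, {"xyz": [-210, -23, 0], "rotation": [0, 0, 0], "grip": 255}, {"xyz": [-237, -26, 2], "rotation": [0, 0, 0.4], "grip": 255}]}}

```text
time: 12.5
ee_pos: [0.4773, 0.1103, 0.1967]
eef_rot: [0.778, -0.628, 0.002, -0.001]
ft_force: [0.6, -0.7, -0.9]
width: 0.0155
```

>>> {"op": "apply_moves", "data": {"increments": [{"xyz": [0, 0, 0], "rotation": [0, 0, 0], "grip": 255}, {"xyz": [0, 0, 0], "rotation": [0, 0, 0], "grip": 255}]}}

```text
time: 12.75
ee_pos: [0.4771, 0.1094, 0.1959]
eef_rot: [0.778, -0.629, 0.001, 0.0]
ft_force: [-0.7, 0.3, -1.4]
width: 0.0156
```

```bash
python3 - <<'E'
from h import *
st(); to(.479,.108,.195,-78)
c=cam("scene"); im=c["img"]
cv2.imwrite("pics/s15.png",cv2.resize(im[100:250,190:350],None,fx=4.5,fy=4,interpolation=cv2.INTER_CUBIC))
c=cam("top"); im=c["img"]
cv2.imwrite("pics/t15.png",cv2.resize(im[140:280,190:350],None,fx=4.5,fy=4,interpolation=cv2.INTER_CUBIC))
E
```

```text
t 12.75 p [0.4771 0.1094 0.1959] yaw -77.9 F [-0.73  0.34 -1.45] w 0.0156 q [ 0.36  0.09 -0.71  1.8   0.06  1.27 -1.73]
xyz [ 1.8 -1.6  0.9] rot [-0.1 -0.1  0.1]
```

View pics/s15.png

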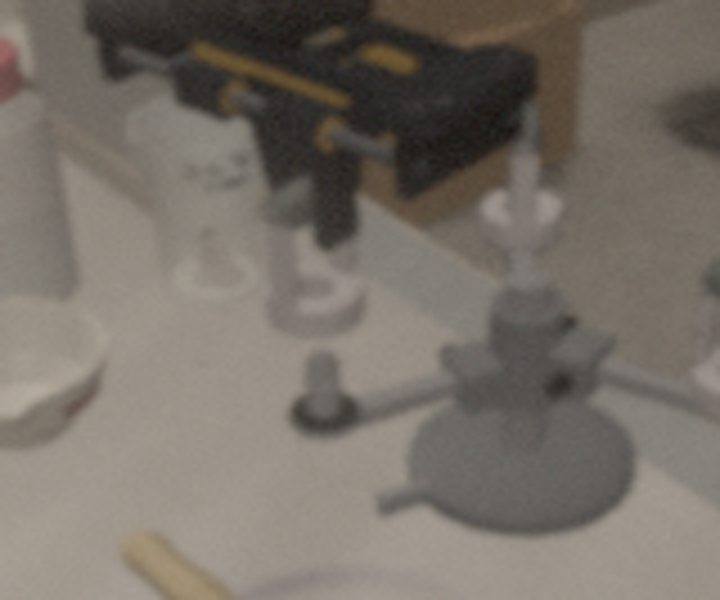

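View pics/t15.png

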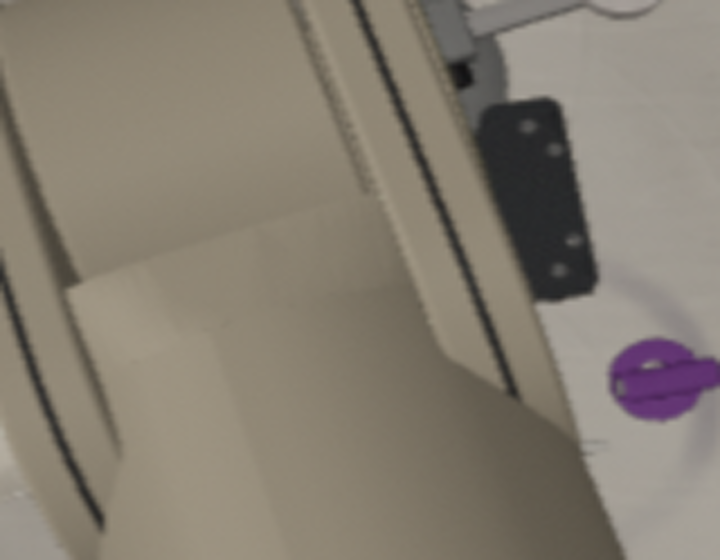

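The scene view shows the hanger held upright above the peg: collar at (317,295), peg top at (322,360), seat ring at (325,412). The arm hides both in the top view. I'll measure the collar against the peg in the scene view.

```bash
python3 - <<'E'
from h import *
st()
s=cam("scene"); Q=cloud(s); im=s["img"]; g=im.astype(int).sum(2)
zu=r.read_state()["ee_pos"][2]-.0373; print("underside",zu)
near=(np.hypot(Q[...,0]-.478,Q[...,1]-.108)<.05)
q=Q[near&(Q[...,2]>zu+.010)&(Q[...,2]<zu+.026)&(g>260)]; 
lo,hi=np.percentile(q,[1,99],axis=0); print("collar",len(q),q.mean(0).round(4),((lo+hi)/2).round(4),(hi-lo).round(4),((q.min(0)+q.max(0))/2).round(4))
qb=Q[near&(Q[...,2]>zu-.003)&(Q[...,2]<zu+.021)]; print("minz collar",np.percentile(qb[:,2],[1,3,5]))
q=Q[near&(Q[...,2]>.125)&(Q[...,2]<.14)]; print("peg",len(q),q.mean(0).round(4),((q.min(0)+q.max(0))/2).round(4))
# seat ring ellipse in image
m=near&(Q[...,2]>.084)&(Q[...,2]<.1)&(g<240)
m=m.astype(np.uint8); cn,_=cv2.findContours(m,cv2.RETR_EXTERNAL,cv2.CHAIN_APPROX_NONE); k=max(cn,key=cv2.contourArea); hull=cv2.convexHull(k); e=cv2.fitEllipse(hull if len(hull)>5 else k); print("ring ellipse",e, plane(s,[e[0]],.0945), len(k))
x,y,w,h=cv2.boundingRect(k); print(x,y,w,h, plane(s,[[x+(w-1)/2,y+(h-1)/2]],.0945))
# collar image contour : pale pixels, ellipse of underside rim: bottom arc
m=(near&(Q[...,2]>zu-.004)&(Q[...,2]<zu+.022)).astype(np.uint8); ys,xs=np.nonzero(m); print("collar px",xs.min(),xs.max(),ys.min(),ys.max())
for P in ([.478,.108,.0945],[.478,.108,.1345]): print(proj(s,P))
row={}
# peg px horizontally: rows between seat and top
for v in range(186,204): 
    u=np.nonzero(near[v]&(Q[v,:,2]>.1)&(Q[v,:,2]<.14))[0]
    if len(u): print(v,u.min(),u.max(),end=' | ')
E
```

```text
t 12.85 p [0.4775 0.1089 0.1963] yaw -78.0 F [ 0.02  0.81 -1.56] w 0.0155 q [ 0.37  0.09 -0.71  1.8   0.06  1.27 -1.73]
underside 0.1591326787738464
collar 236 [0.4767 0.1017 0.1763] [0.4765 0.1054 0.177 ] [0.0449 0.0404 0.0143] [0.4769 0.1064 0.1774]
minz collar [0.15978914 0.16129536 0.16191356]
peg 40 [0.4767 0.105  0.1296] [0.4781 0.1053 0.1301]
ring ellipse ((261.97515869140625, 203.10333251953125), (7.960958480834961, 14.050881385803223), 87.97883605957031) [[0.47566434 0.10416004 0.0945    ]] 35
255 200 15 8 [[0.47491922 0.10303526 0.0945    ]]
collar px 249 271 165 184
[[261.81349341 201.7941814 ]]
[[261.02200844 187.3056433 ]]
187 260 263 | 188 259 263 | 189 259 264 | 190 258 265 | 191 258 265 | 192 258 265 | 193 258 265 | 194 258 265 | 195 258 265 | 196 258 265 | 197 258 265 | 198 258 265 | 199 258 265 | 200 259 265 | 201 259 264 | 202 261 263 |
```

The collar and peg line up within about 1 mm. I'll descend onto the taper.

>>> {"op": "apply_moves", "data": {"increments": [{"xyz": [0.6, -0.6, 8], "rotation": [0, 0, 0], "grip": 255}, {"xyz": [0.6, -0.6, 16], "rotation": [0, 0, 0], "grip": 255}, {"xyz": [0.6, -0.6, 21], "rotation": [0, 0, 0], "grip": 255}, {"xyz": [0.6, -0.6, 25], "rotation": [0, 0, 0], "grip": 255}, {"xyz": [0.6, -0.6, 28], "rotation": [0, 0, 0], "grip": 255}]}}

```text
time: 13.52
ee_pos: [0.4783, 0.1085, 0.1682]
eef_rot: [0.777, -0.629, 0.002, -0.0]
ft_force: [0.2, -0.5, -1.7]
width: 0.0151
```

```bash
python3 - <<'E'
from h import *
st(); s=cam("scene"); cv2.imwrite("pics/s16.png",cv2.resize(s["img"][140:230,215:315],None,fx=7,fy=6.6,interpolation=cv2.INTER_CUBIC))
E
```

```text
t 13.53 p [0.4783 0.1085 0.1682] yaw -78.0 F [ 0.24 -0.53 -1.73] w 0.0151 q [ 0.36  0.12 -0.71  1.83  0.08  1.22 -1.74]
```

View pics/s16.png

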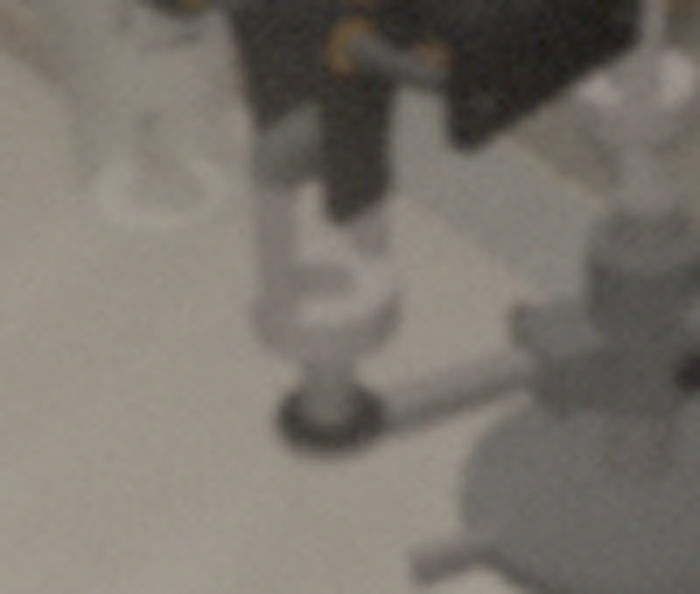

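The collar at (325,310) is entering over the peg without contact (Fz is the weight only). Next come small steps.

>>> {"op": "apply_moves", "data": {"increments": [{"xyz": [0, 0, 2], "rotation": [0, 0, 0], "grip": 255}, {"xyz": [0, 0, 4], "rotation": [0, 0, 0], "grip": 255}, {"xyz": [0, 0, 6], "rotation": [0, 0, 0], "grip": 255}, {"xyz": [0, 0, 8], "rotation": [0, 0, 0], "grip": 255}]}}

```text
time: 14.08
ee_pos: [0.4782, 0.1085, 0.1598]
eef_rot: [0.777, -0.629, 0.002, -0.0]
ft_force: [1.6, -0.3, -1.1]
width: 0.0155
```

```bash
python3 - <<'E'
from h import *
st()
E
```

```text
t 14.07 p [0.4782 0.1085 0.1598] yaw -78.0 F [ 1.59 -0.26 -1.12] w 0.0155 q [ 0.36  0.13 -0.71  1.85  0.09  1.2  -1.75]
```

>>> {"op": "apply_moves", "data": {"increments": [{"xyz": [0, 0, 1.5], "rotation": [0, 0, 0], "grip": 255}, {"xyz": [0, 0, 3], "rotation": [0, 0, 0], "grip": 255}, {"xyz": [0, 0, 4.5], "rotation": [0, 0, 0], "grip": 255}]}}

```text
time: 14.45
ee_pos: [0.4782, 0.1084, 0.1552]
eef_rot: [0.777, -0.629, 0.002, -0.0]
ft_force: [0.0, -0.2, -0.9]
width: 0.0154
```

```bash
python3 - <<'E'
from h import *
st()
E
```

```text
t 14.45 p [0.4782 0.1084 0.1552] yaw -78.0 F [ 0.05 -0.21 -0.91] w 0.0154 q [ 0.36  0.13 -0.71  1.85  0.1   1.19 -1.75]
```

Underside is at about 0.118. Contact with the catches should come soon.

>>> {"op": "apply_moves", "data": {"increments": [{"xyz": [0, 0, 1.5], "rotation": [0, 0, 0], "grip": 255}, {"xyz": [0, 0, 3], "rotation": [0, 0, 0], "grip": 255}, {"xyz": [0, 0, 4.5], "rotation": [0, 0, 0], "grip": 255}]}}

```text
time: 14.82
ee_pos: [0.4789, 0.1087, 0.1515]
eef_rot: [0.777, -0.629, 0.002, -0.001]
ft_force: [-0.1, -0.0, 3.2]
width: 0.0157
```

```bash
python3 - <<'E'
from h import *
st()
E
```

```text
t 14.82 p [0.4789 0.1087 0.1515] yaw -78.0 F [-0.05 -0.04  3.17] w 0.0157 q [ 0.35  0.14 -0.71  1.86  0.1   1.18 -1.75]
```

>>> {"op": "apply_moves", "data": {"increments": [{"xyz": [0, 0, 1.5], "rotation": [0, 0, 0], "grip": 255}, {"xyz": [0, 0, 3], "rotation": [0, 0, 0], "grip": 255}, {"xyz": [0, 0, 4], "rotation": [0, 0, 0], "grip": 255}]}}

```text
time: 15.2
ee_pos: [0.4789, 0.1087, 0.1473]
eef_rot: [0.777, -0.629, 0.002, -0.001]
ft_force: [-0.1, 0.9, 0.9]
width: 0.0156
```

```bash
python3 - <<'E'
from h import *
st()
E
```

```text
t 15.2 p [0.4789 0.1087 0.1473] yaw -78.0 F [-0.11  0.9   0.87] w 0.0156 q [ 0.35  0.14 -0.71  1.86  0.1   1.17 -1.76]
```

>>> {"op": "apply_moves", "data": {"increments": [{"xyz": [0, 0, 2], "rotation": [0, 0, 0], "grip": 255}, {"xyz": [0, 0, 4], "rotation": [0, 0, 0], "grip": 255}, {"xyz": [0, 0, 6], "rotation": [0, 0, 0], "grip": 255}, {"xyz": [0, 0, 8], "rotation": [0, 0, 0], "grip": 255}, {"xyz": [0, 0, 10], "rotation": [0, 0, 0], "grip": 255}]}}

```text
time: 15.82
ee_pos: [0.4789, 0.1087, 0.1372]
eef_rot: [0.777, -0.629, 0.002, -0.001]
ft_force: [-1.1, 1.1, -0.2]
width: 0.0154
```

```bash
python3 - <<'E'
from h import *
st()
E
```

```text
t 15.82 p [0.4789 0.1087 0.1372] yaw -78.0 F [-1.12  1.15 -0.15] w 0.0154 q [ 0.35  0.15 -0.71  1.87  0.11  1.15 -1.76]
```

>>> {"op": "apply_moves", "data": {"increments": [{"xyz": [0, 0, 1], "rotation": [0, 0, 0], "grip": 255}, {"xyz": [0, 0, 2], "rotation": [0, 0, 0], "grip": 255}, {"xyz": [0, 0, 3], "rotation": [0, 0, 0], "grip": 255}]}}

```text
time: 16.2
ee_pos: [0.479, 0.1087, 0.1341]
eef_rot: [0.777, -0.629, 0.002, -0.001]
ft_force: [0.4, 0.4, -0.1]
width: 0.0152
```

```bash
python3 - <<'E'
from h import *
st()
E
```

```text
t 16.2 p [0.479  0.1087 0.1341] yaw -78.0 F [ 0.37  0.42 -0.09] w 0.0152 q [ 0.35  0.16 -0.71  1.88  0.11  1.15 -1.77]
```

>>> {"op": "apply_moves", "data": {"increments": [{"xyz": [0, 0, 1], "rotation": [0, 0, 0], "grip": 255}, {"xyz": [0, 0, 2], "rotation": [0, 0, 0], "grip": 255}]}}

```text
time: 16.45
ee_pos: [0.4788, 0.1088, 0.1319]
eef_rot: [0.777, -0.629, 0.002, -0.001]
ft_force: [0.5, -0.2, -2.4]
width: 0.0158
```

```bash
python3 - <<'E'
from h import *
st()
E
```

```text
t 16.45 p [0.4788 0.1088 0.1319] yaw -78.0 F [ 0.46 -0.24 -2.36] w 0.0158 q [ 0.35  0.16 -0.71  1.88  0.12  1.14 -1.77]
```

Fz fell back to the bare weight at underside ≈ 0.0946, possibly the snap. I'll feel for the seat.

>>> {"op": "apply_moves", "data": {"increments": [{"xyz": [0, 0, 0.5], "rotation": [0, 0, 0], "grip": 255}, {"xyz": [0, 0, 1], "rotation": [0, 0, 0], "grip": 255}]}}

```text
time: 16.7
ee_pos: [0.4789, 0.1087, 0.131]
eef_rot: [0.777, -0.629, 0.002, -0.001]
ft_force: [-1.3, -0.5, 2.9]
width: 0.0152
```

```bash
python3 - <<'E'
from h import *
st()
E
```

```text
t 16.7 p [0.4789 0.1087 0.131 ] yaw -78.0 F [-1.28 -0.48  2.89] w 0.0152 q [ 0.35  0.16 -0.71  1.88  0.12  1.14 -1.77]
```

>>> {"op": "apply_moves", "data": {"increments": [{"xyz": [0, 0, 0.5], "rotation": [0, 0, 0], "grip": 255}, {"xyz": [0, 0, 0.7], "rotation": [0, 0, 0], "grip": 255}]}}

```text
time: 16.95
ee_pos: [0.4792, 0.1088, 0.1309]
eef_rot: [0.777, -0.629, 0.002, -0.001]
ft_force: [-1.9, 0.3, 6.9]
width: 0.0156
```

```bash
python3 - <<'E'
from h import *
st()
E
```

```text
t 16.95 p [0.4792 0.1088 0.1309] yaw -78.0 F [-1.92  0.29  6.92] w 0.0156 q [ 0.35  0.16 -0.71  1.88  0.12  1.14 -1.77]
```

It's a hard stop: the position stays at 0.1309 while Fz climbs to about 8 N, so the hanger is on the seat (z ≈ 0.0937, which agrees with the depth). Now a gentle upward tug to test the catches.

>>> {"op": "apply_moves", "data": {"increments": [{"xyz": [0, 0, -0.5], "rotation": [0, 0, 0], "grip": 255}, {"xyz": [0, 0, -1.2], "rotation": [0, 0, 0], "grip": 255}, {"xyz": [0, 0, -2], "rotation": [0, 0, 0], "grip": 255}]}}

```text
time: 17.32
ee_pos: [0.4788, 0.1087, 0.1325]
eef_rot: [0.777, -0.629, 0.002, -0.001]
ft_force: [0.2, 0.8, -7.5]
width: 0.0152
```

```bash
python3 - <<'E'
from h import *
st()
E
```

```text
t 17.32 p [0.4788 0.1087 0.1325] yaw -78.0 F [ 0.22  0.85 -7.54] w 0.0152 q [ 0.35  0.16 -0.71  1.88  0.12  1.14 -1.77]
```

The tug is held: −6 N at +1.4 mm, which matches the catch play. I'll press down once more to be sure of both catches, then relax and open.

>>> {"op": "apply_moves", "data": {"increments": [{"xyz": [0, 0, 1], "rotation": [0, 0, 0], "grip": 255}, {"xyz": [0, 0, 2], "rotation": [0, 0, 0], "grip": 255}, {"xyz": [0, 0, 2.6], "rotation": [0, 0, 0], "grip": 255}, {"xyz": [0, 0, 1.7], "rotation": [0, 0, 0], "grip": 255}]}}

```text
time: 17.82
ee_pos: [0.479, 0.1088, 0.1312]
eef_rot: [0.777, -0.629, 0.002, -0.001]
ft_force: [-0.4, 0.2, -1.1]
width: 0.0155
```

```bash
python3 - <<'E'
from h import *
st()
E
```

```text
t 17.82 p [0.479  0.1088 0.1312] yaw -78.0 F [-0.41  0.17 -1.06] w 0.0155 q [ 0.35  0.16 -0.71  1.88  0.12  1.14 -1.77]
```

>>> {"op": "apply_moves", "data": {"increments": [{"xyz": [0, 0, 0], "rotation": [0, 0, 0], "grip": 120}, {"xyz": [0, 0, 0], "rotation": [0, 0, 0], "grip": 120}, {"xyz": [0, 0, 0], "rotation": [0, 0, 0], "grip": 120}, {"xyz": [0, 0, 0], "rotation": [0, 0, 0], "grip": 120}, {"xyz": [0, 0, 0], "rotation": [0, 0, 0], "grip": 120}]}}

```text
time: 18.45
ee_pos: [0.479, 0.1088, 0.1311]
eef_rot: [0.777, -0.629, 0.002, -0.001]
ft_force: [-0.4, 0.3, 0.7]
width: 0.0452
```

```bash
python3 - <<'E'
from h import *
st(); s=cam("scene"); cv2.imwrite("pics/s17.png",cv2.resize(s["img"][140:230,215:315],None,fx=7,fy=6.6,interpolation=cv2.INTER_CUBIC))
E
```

```text
t 18.45 p [0.479  0.1088 0.1311] yaw -77.9 F [-0.45  0.32  0.66] w 0.0452 q [ 0.35  0.16 -0.71  1.88  0.12  1.14 -1.77]
```

View pics/s17.png

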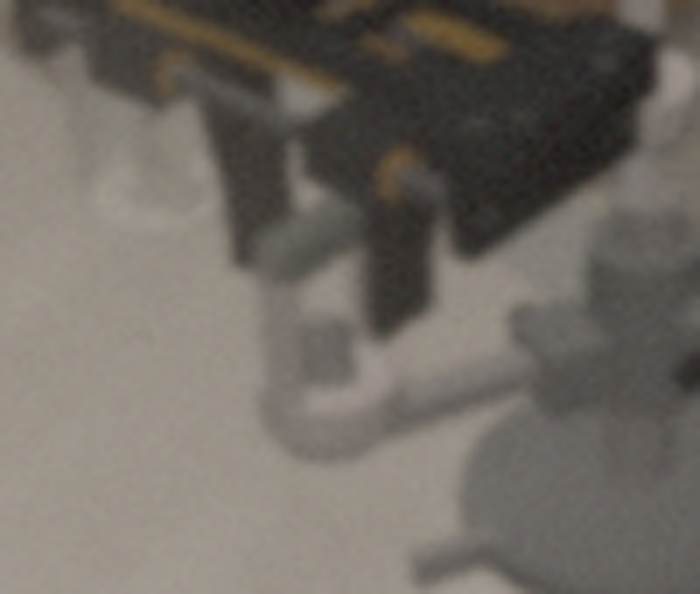

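The fingers are open on both sides of the bar. The collar sits on the seat at (325,430), with the peg rising through it at (325,345). I'll rise straight up and move away towards −y.

>>> {"op": "apply_moves", "data": {"increments": [{"xyz": [0, 0, -10], "rotation": [0, 0, 0], "grip": 120}, {"xyz": [0, 0, -35], "rotation": [0, 0, 0], "grip": 120}, {"xyz": [0, 0, -80], "rotation": [0, 0, 0], "grip": 120}, {"xyz": [0, 0, -120], "rotation": [0, 0, 0], "grip": 120}, {"xyz": [50, 0, -125], "rotation": [0, 0, 0], "grip": 120}]}}

```text
time: 19.12
ee_pos: [0.49, 0.0636, 0.2604]
eef_rot: [0.78, -0.626, 0.004, -0.003]
ft_force: [1.3, -0.5, -0.3]
width: 0.0461
```

>>> {"op": "apply_moves", "data": {"increments": [{"xyz": [50, 20, 0], "rotation": [0, 0, 0], "grip": 120}, {"xyz": [110, 30, 0], "rotation": [0, 0, 0], "grip": 120}, {"xyz": [170, 40, 0], "rotation": [0, 0, 0], "grip": 120}, {"xyz": [220, 50, 0], "rotation": [0, 0, 0], "grip": 120}, {"xyz": [250, 50, 0], "rotation": [0, 0, 0], "grip": 120}]}}

```text
time: 19.75
ee_pos: [0.4945, -0.1944, 0.2613]
eef_rot: [0.779, -0.627, 0.005, -0.003]
ft_force: [-0.0, 1.9, 0.7]
width: 0.0463
```

>>> {"op": "apply_moves", "data": {"increments": [{"xyz": [0, 0, 0], "rotation": [0, 0, 0], "grip": 120}, {"xyz": [0, 0, 0], "rotation": [0, 0, 0], "grip": 120}]}}

```text
time: 20.0
ee_pos: [0.4946, -0.1937, 0.2618]
eef_rot: [0.779, -0.627, 0.005, -0.003]
ft_force: [-0.2, 0.3, 0.1]
width: 0.0462
```

```bash
python3 - <<'E'
from h import *
st(); s=cam("scene"); cv2.imwrite("pics/s18.png",s["img"]); c=cam("top"); cv2.imwrite("pics/t18.png",cv2.resize(c["img"][80:270,190:420],None,fx=3.4,fy=3.1,interpolation=cv2.INTER_CUBIC))
def ang(p): return np.degrees(np.arctan2(p[1]-A[1],p[0]-A[0]))%360
for nm,cc in(("top",c),("scene",s)):
    C=cloud(cc); near=np.hypot(C[...,0]-.478,C[...,1]-.108)<.05
    for a,b,l in((.164,.182,"bar"),(.104,.12,"collar")):
        q=C[near&(C[...,2]>a)&(C[...,2]<b)]; mid=(q.min(0)+q.max(0))/2
        print(nm,l,len(q),q.mean(0).round(4),mid.round(4),np.median(q[:,2]).round(4),ang(mid), cv2.minAreaRect(q[:,:2].astype(np.float32)) if len(q) else None)
    rr=np.hypot(C[...,0]-A[0],C[...,1]-A[1]); q=C[(rr<.095)&(rr>.05)&(C[...,2]>.082)&(C[...,2]<.098)&(C[...,0]<.55)&(abs(C[...,1]-.1)<.04)]; print(" arm",len(q),ang(q.mean(0)))
E
```

```text
t 20.0 p [ 0.4946 -0.1937  0.2618] yaw -77.7 F [-0.24  0.27  0.14] w 0.0462 q [ 0.69  0.12 -0.43  1.62  0.05  1.4  -1.11]
top bar 223 [0.4783 0.1099 0.1731] [0.479  0.11   0.1713] 0.1734 169.9217225900719 ((0.47879940271377563, 0.11017847061157227), (0.04990968853235245, 0.01589421182870865), 11.868025779724121)
top collar 216 [0.4788 0.1076 0.112 ] [0.4783 0.1095 0.112 ] 0.112 170.22593679484433 ((0.47739848494529724, 0.10952742397785187), (0.0413961336016655, 0.044468216598033905), 15.573884963989258)
 arm 138 169.22305970059432
scene bar 158 [0.4755 0.1034 0.1712] [0.4779 0.1057 0.1699] 0.1724 172.11011975727487 ((0.4774657189846039, 0.10625658184289932), (0.04867400601506233, 0.015973016619682312), 9.793781280517578)
scene collar 202 [0.4756 0.0975 0.1117] [0.4779 0.1038 0.1121] 0.1116 173.0653287304871 ((0.476969450712204, 0.10223665833473206), (0.03717651218175888, 0.04460196942090988), 75.78231811523438)
 arm 106 173.78697428824498
```

View pics/s18.png

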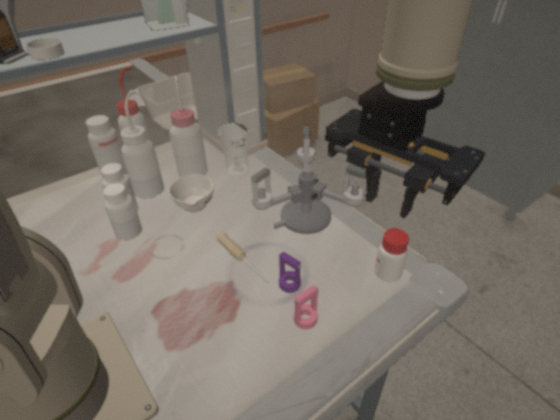

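View pics/t18.png

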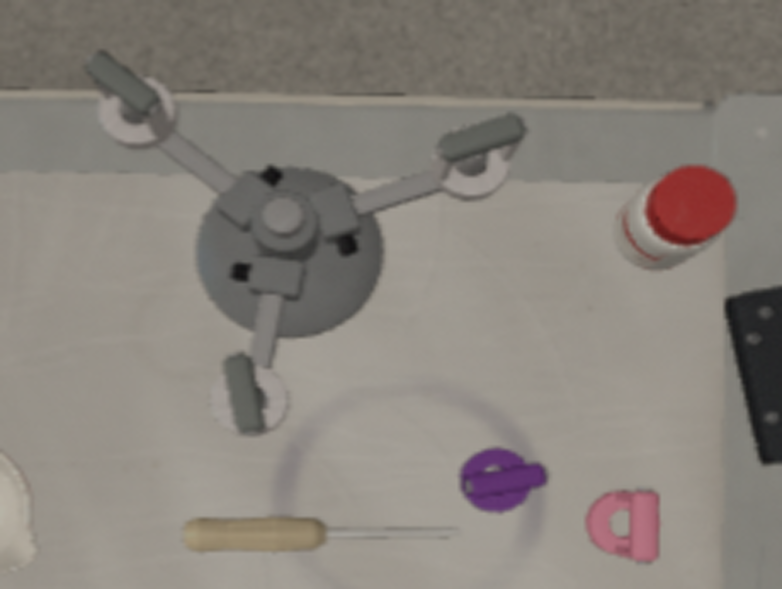

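The hanger sits upright on the peg: bar top at 0.1735, so the underside is at about 0.0935, which is the seat height I felt. The bottle, screwdriver and mortar are where they were, and the gripper is clear of everything. I'm handing in.

```bash
python3 - <<'E'
from h import *
print(r.close_job()); 
E
```

```text
the job is handed in; nothing more can be done
None
```

I turned the empty branch to the tab, hung the grey hanger on its peg, pressed it home, let go and handed in at about 20 s. The hand-in gave no verdict.

- **Branch:** I pushed it round from about 221° to about 170–172°, with readings up to about 6 N. At the end it was about 1–2° from the tab in either camera, within 0.12 rad. The top view gave an angle 2–4° smaller than the scene view, for the tab as well as the branch.
- **Pressing:** The catches gave way at about 4–5 N, and the hanger met a hard stop with the seat at about z = 94 mm. The highest force I read there was about 8 N. I read forces only after each move, so a brief peak between readings would not have shown. The second press, about 0.2 mm deeper, was not read at its deepest point.
- **Catches:** A light upward tug held at about 6 N after 1.5 mm of play, as expected for a snapped hanger. The images are too coarse to show each nose, so I can't confirm the two catches separately.
- **Final look:** The hanger is upright and centred on the peg to about 1–2 mm, with its bar top at 173.5 mm. The bottle and screwdriver look unmoved in the top view. I judged the mortar by eye in the scene view only. The gripper is clear of everything.

**What disagreed:** the gripper sat about 22–24 mm higher in the camera views than the reported tool position. My first push therefore passed over the arm without touching it. After that I took heights from the images, and from the hanger standing on the bench.

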